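Pack the mother-and-daughter bangle set

TASK

Pack the mother-and-daughter set in the teak tray: lay the large brass kada in the middle of the large compartment with the large lac bangle squarely on top of it, and lay the small kada with the small lac bangle on top of it in the middle of the small compartment in the same way - heavy brass underneath, so that nothing rests on the mirror work. Set each bangle down flat, do not drop it, and leave the open-ended brass cuff, the broken lac bangle, the ruby glass stack and the sizing cone where they stand.

Things in the scene. Friction and masses are not known exactly. Their poses are not given: they have to be found in the camera images.
- large_kada: mother's kada: closed, plain polished brass ring lying flat on the counter, outer diameter 74, inner diameter 58 (wall 8 wide), 12 high; about 0.13 kg. Origin at the centre of the ring on its underside, z up along the ring's axis. Can be taken by pinching its wall from above, one finger inside the hole and one outside.
- small_kada: daughter's kada: the same plain closed brass ring in a child's size, outer diameter 58, inner diameter 42 (wall 8 wide), 12 high; about 0.08 kg. Origin at the ring's centre on its underside, z up.
- large_lac: mother's lac bangle: closed dark green lac ring set with mirror chips on its upper face and round its outside, outer diameter 74, inner diameter 56 (wall 9 wide), 14 high; about 0.05 kg. Lies flat, chips up. Origin at the ring's centre on its underside, z up.
- small_lac: daughter's lac bangle: the same closed mirror-chipped green lac ring in a child's size, outer diameter 58, inner diameter 40 (wall 9 wide), 14 high; about 0.035 kg. Origin at the ring's centre on its underside, z up.
- open_cuff: look-alike to be left alone: an open-ended brass cuff, a C of round bar (9 thick), outer diameter 73, with a ball at each end and a clear gap about 29 wide between the balls. Lies flat. Origin at the centre of the C on its underside; x points to the gap, z up.
- broken_lac: look-alike to be left alone: a mirror-chipped green lac bangle of the mother's size (outer diameter 74, 14 high) with a piece about 36 long broken out. Lies flat. Origin at the ring's centre on its underside; x points to the gap, z up.
- large_compartment: large compartment of the teak tray, 132 long (x) by 124 (y) inside, lined with cream cloth. Origin at the centre of its floor, 5 above the counter, z up; x points along the tray's length to the small compartment. The whole tray, fixed to the counter, is 257 long, 138 wide and 17 high over the rims (12 above the floor), with walls and one cross partition 7 thick.
- small_compartment: small compartment of the same tray, 104 long (x) by 124 (y) inside, with the same lining, floor height and rims. Origin at the centre of its floor, 125 from the large compartment's origin along x; x points away from the large compartment, z up.
- ruby_stack: bystander: a tied stack of twelve ruby glass bangles, outer diameter 66, 54 high, standing on the counter. Origin at the centre of its underside, z up.
- sizing_cone: bystander: a turned rosewood bangle-sizing cone, stepped, base diameter 100, 216 high, standing upright on the counter. Origin at the centre of its underside, z up.
Not all that is in view belongs to the job. What is shaped like the small_lac but blue or red is not meant. Leave any red look-alike of the large_kada alone.

How it is judged:
By the outcome, as a careful person would: the job done as asked, in the order asked, and still so for the second after the job is handed in, with the robot touching nothing.
It also fails if it takes over 93 s, if anything falls off the work surface, if the arm or the gripper's body presses on something with over 40 N, if the wrist force passes 120 N, or if a joint passes its speed limit or range.

ROBOT

A 6-joint arm with a two-finger parallel gripper is mounted at the origin on the work surface. World frame = base frame: x ahead of the robot, y to its left, z up, the work surface at z = 0. Lengths are in m, angles in rad, forces in N, time in s.
With the tool pointing down it reaches from about 0.325 to 0.9 m from the base axis. Payload 6.1 kg.
Tool frame: the origin (TCP) lies on the centre line of the jaws, within the pads' length; the fingertips stand 11 mm ahead of it and the grasp point (between the pads) lies 8 mm behind it; x points along the fingers, y is the direction in which the jaws open and shut, and the axes are right-handed (so a half turn about x gives the same grasp; the last joint's range is limited). The gripper opens to 85 mm and grips with 20 to 120 N. Pads are 22 mm wide; open, the fingers measure 114 mm over their backs; the gripper's body (76 mm by 85 mm) begins 54 mm behind the grasp point. The pads swing forward as they close: fully open they stand 13 mm farther back than shut.
Start: joints at [1.018, 0.22, 1.526, -0, 1.395, -0.126], TCP at [0.259, 0.569, 0.242] pointing down, gripper open.
Joint ranges: [-2.98, 2.98], [-0.91, 2.08], [0.09, 2.57], [-1.24, 4.39], [0.2, 2.65], [-2.68, 2.68]. Speed limits (rad/s): [2.57, 2.57, 3.01, 3.14, 3.14, 3.14].

INTERFACE

Orientations are given as a unit quaternion [w, x, y, z].
In Python, from plant import bot, snapshot, camera_params gives the robot as it stands. The module is installed in compiled form; this text tells all that it offers.
- The arm moves only by the shell command python3 -m crank 'ROWS' [OPENING] [FORCE]. ROWS is JSON, a list of rows, each an object of numbers: "dx", "dy", "dz": the shift along the tool's x, y, z in cm; "twist": the turn about the tool's x in rad. In form: [{"dx": .., "dy": .., "dz": .., "twist": ..}, ...]. A call has 1 to 8 rows; each row shifts and turns the commanded pose from where the row before left it, along the tool's axes as they then stand; what a row does not reach is not made up. A row lasts 1/12 s, in which the tool goes at most 41.7 mm and 7.16 degrees, less where a joint would pass 70% of its speed; a pose out of reach is approached as far as the arm can. A call with a gripper value outside its range is refused whole. OPENING is the opening, from 0 (shut) to 1 (fully open), set as the call begins (- or left out, the last holds). The fingers move at their own pace and stop on an object; FORCE is the grip in N (left out, the last holds). Time passes only in rows, so rows that do not move let the fingers close. It gives the time, the measured TCP pose, the force and the opening at its end, in the units of the state.
- bot.sense(): the state, without advancing time (a new reading comes with each control period).
- snapshot(name): name is "scene" or "top" or "wrist"; returns the picture (400x640x3 uint8, blue, green, red); there is no depth.
- camera_params(name): a dict with "mtx" (3x3 intrinsics, pixels), "rvec" (rotation vector, rad) and "tvec" (3), from world to camera coordinates, as OpenCV has them; the wrist camera has in their place "T_tool_cam" (4x4, takes a point from camera to tool coordinates, whose origin is the TCP and whose axes are the tool frame's). Camera axes: x right, y down, z forward; pixel columns grow to the right and rows downward; lengths in m; the calibration is good to about 2 mm. A picture is of the moment at which its call begins: read the wrist's pose just before it. camera_params takes no time and is no camera call.
- bot.close_job(): hands the job in, once; it reports no verdict.
The state is a dict: "clock": time; "joint_pos": joint angles; "joint_velocities": joint speeds; "tau": joint torques, N m; "eef_pos": TCP position; "ee_rot": TCP orientation; "contact_force": force on the tool from outside, world axes, zero at the start; "torque": the same for the moment, N m; "finger_gap": finger opening in m.
Only numpy, scipy, OpenCV 4.12 (cv2) and the standard library are available. Lean on these libraries where they do the work, as an engineer would, in place of code of your own. Each camera call takes 0.05 s, during which the arm holds its last target.

## Working session

There is one attempt and no reset: what is moved stays moved. The work goes in short steps, Python scripts to look and compute and a shell command to move; the robot and the scene stay as the last step left them, time stands still between calls to the robot, and variables do not carry over. Pictures are saved under pics/ and viewed, and the job is handed in when it is done.

```bash
mkdir -p pics; ls
python3 - <<'E'
from plant import bot, snapshot, camera_params
import cv2
print(bot.sense())
for n in ["scene","top","wrist"]:
    print(n,camera_params(n))
    cv2.imwrite(f"pics/{n}0.png",snapshot(n))
print(bot.sense()["clock"])
E
```

```text
pics
{'clock': 0.0, 'joint_pos': array([ 1.01784036e+00,  2.21196574e-01,  1.52763020e+00, -1.63324480e-05,
        1.39473204e+00, -1.26107443e-01]), 'joint_velocities': array([ 0.00114148, -0.00096638, -0.00113235,  0.00067415,  0.0006933 ,
       -0.00045862]), 'tau': array([-1.51893761e-03, -4.96905398e+01, -3.89390695e+01, -3.96992309e-04,
        1.11434417e-02,  8.36445622e-06]), 'eef_pos': array([0.25844685, 0.56840058, 0.24120745]), 'ee_rot': array([ 0.69083722,  0.14911225,  0.69128953, -0.15042695]), 'contact_force': array([0.74295988, 0.24261693, 0.32627512]), 'torque': array([-0.01886628, -0.07865838,  0.01171453]), 'finger_gap': 0.08516580193609581}
scene {'mtx': array([[402.86353431,   0.        , 317.60710712],
       [  0.        , 402.86353431, 200.29165421],
       [  0.        ,   0.        ,   1.        ]]), 'rvec': array([ 2.35762155,  0.58126799, -0.19704569]), 'tvec': array([-0.42652809, -0.15768313,  1.42598128])}
top {'mtx': array([[388.51594658,   0.        , 322.58692298],
       [  0.        , 388.51594658, 202.19842118],
       [  0.        ,   0.        ,   1.        ]]), 'rvec': array([ 2.15082799, -2.17397671,  0.10729268]), 'tvec': array([-0.02443595,  0.51241938,  0.93302949])}
wrist {'mtx': array([[305.83720549,   0.        , 321.16176455],
       [  0.        , 305.83720549, 202.65788432],
       [  0.        ,   0.        ,   1.        ]]), 'T_tool_cam': array([[ 3.57123717e-04, -2.82701728e-01,  9.59207801e-01,
        -1.31390039e-01],
       [ 9.99999664e-01, -6.06629883e-04, -5.51099473e-04,
        -3.97782833e-04],
       [ 7.37680889e-04,  9.59207676e-01,  2.82701416e-01,
        -7.11914160e-02],
       [ 0.00000000e+00,  0.00000000e+00,  0.00000000e+00,
         1.00000000e+00]])}
0.15
```

View pics/scene0.png

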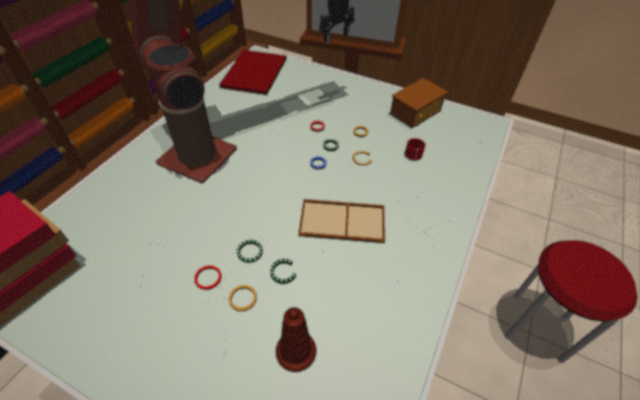

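View pics/top0.png

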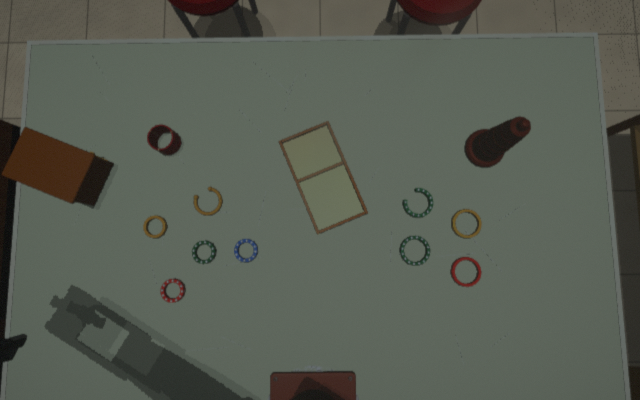

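View pics/wrist0.png

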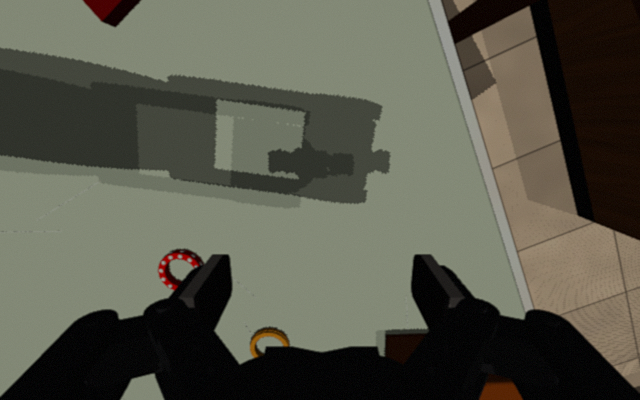

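The top view shows the tray centred near (323,178), with its large compartment at the lower end. On the right are the large kada (466,223), large lac (415,250) and broken lac (418,203). On the left are the small kada (155,226), small lac (204,252) and cuff (208,202).

```bash
cat > h.py <<'E'
import numpy as np, cv2
from plant import bot, snapshot, camera_params
def RT(n):
    c=camera_params(n); R,_=cv2.Rodrigues(c["rvec"]); return c["mtx"],R,np.array(c["tvec"]).ravel()
def proj(n,P):
    K,R,t=RT(n); p=K@(R@np.asarray(P,float)+t); return p[:2]/p[2]
def ray(n,uv):
    K,R,t=RT(n); d=R.T@np.linalg.inv(K)@np.array([uv[0],uv[1],1.]); return -R.T@t,d
def at(n,uv,z):
    o,d=ray(n,uv); return o+d*(z-o[2])/d[2]
def tri(n1,u1,n2,u2):
    o1,d1=ray(n1,u1);o2,d2=ray(n2,u2);d1/=np.linalg.norm(d1);d2/=np.linalg.norm(d2)
    A=np.stack([d1,-d2],1);s=np.linalg.lstsq(A,o2-o1,rcond=None)[0]
    a=o1+s[0]*d1;b=o2+s[1]*d2
    return (a+b)/2,np.linalg.norm(a-b)
def quatR(q):
    w,x,y,z=q
    from scipy.spatial.transform import Rotation as Rr
    return Rr.from_quat([x,y,z,w]).as_matrix()
E
python3 - <<'E'
from h import *
s=bot.sense()
print(quatR(s["ee_rot"]).round(3)); print(proj("top",s["eef_pos"]),proj("scene",s["eef_pos"]))
for n in("top","scene"): print(ray(n,(320,200))[0])
t=cv2.imread("pics/top0.png");c=cv2.imread("pics/scene0.png")
def crop(im,x0,y0,w,h,f,name): cv2.imwrite(name,cv2.resize(im[y0:y0+h,x0:x0+w],None,fx=f,fy=f,interpolation=cv2.INTER_CUBIC))
crop(t,390,180,100,110,5,"pics/tR.png")
crop(t,135,180,130,120,5,"pics/tL.png")
crop(t,270,115,105,125,5-0.2,"pics/tT.png")
crop(c,190,230,120,90,6,"pics/sR.png")
crop(c,290,110,100,65,7,"pics/sL.png")
crop(c,290,190,105,60,7,"pics/sT.png")
for nm,uv in dict(lk=(466,223),ll=(415,250),br=(418,203),sk=(155,226),sl=(204,252),cuff=(208,202)).items(): print(nm,at("top",uv,0.01).round(3))
E
```

```text
[[-0.001  0.414  0.91 ]
 [-0.001  0.91  -0.414]
 [-1.    -0.002 -0.   ]]
[  2.28231256 328.62095958] [335.83635718  39.4219495 ]
[ 0.4092739  -0.03715372  0.98225722]
[ 0.85188641 -0.75462563  0.97213296]
lk [ 0.458 -0.387  0.01 ]
ll [ 0.392 -0.258  0.01 ]
br [ 0.509 -0.269  0.01 ]
sk [0.459 0.391 0.01 ]
sl [0.393 0.267 0.01 ]
cuff [0.518 0.259 0.01 ]
```

```bash
python3 -c "
import cv2,numpy as np
a=[cv2.imread('pics/'+n+'.png') for n in('tR','tL')]
h=600;a=[x[:h] for x in a]
[print(x.shape) for x in a]
"
```

```text
(550, 500, 3)
(600, 650, 3)
```

View pics/tR.png

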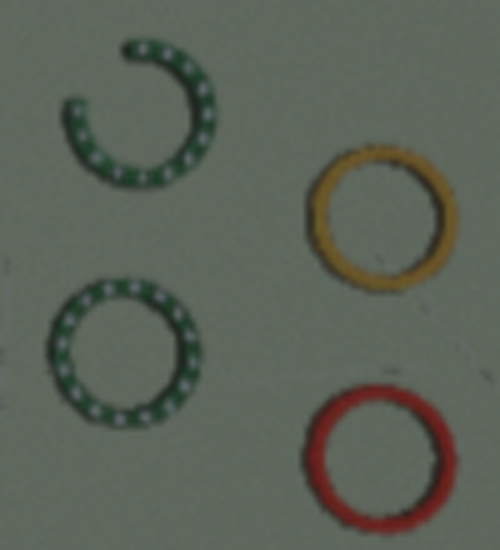

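View pics/tL.png

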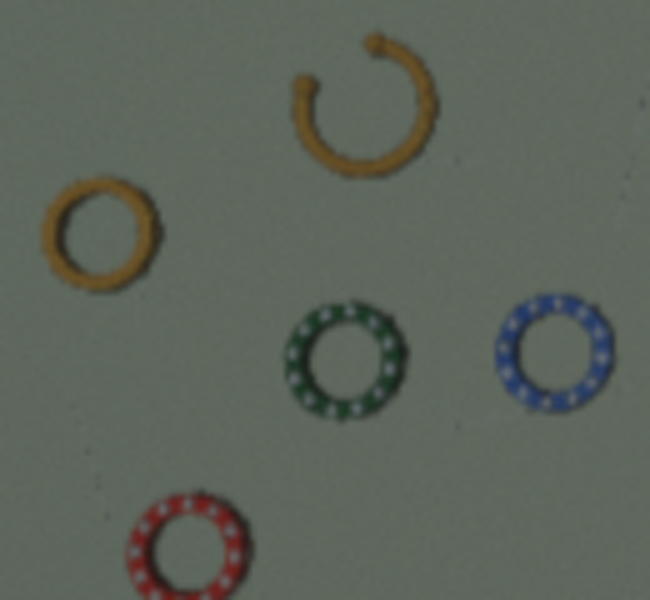

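View pics/tT.png

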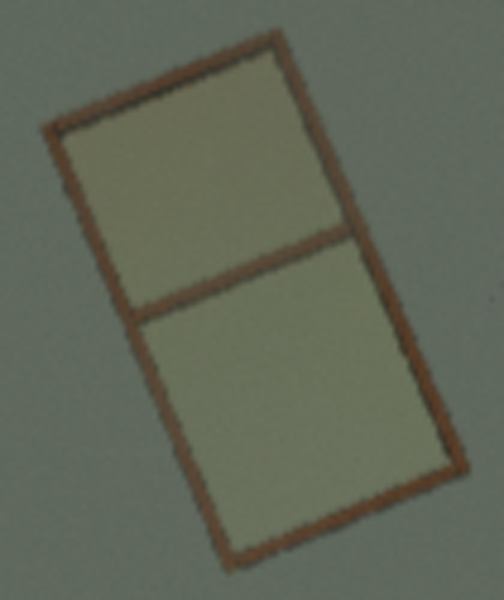

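View pics/sT.png

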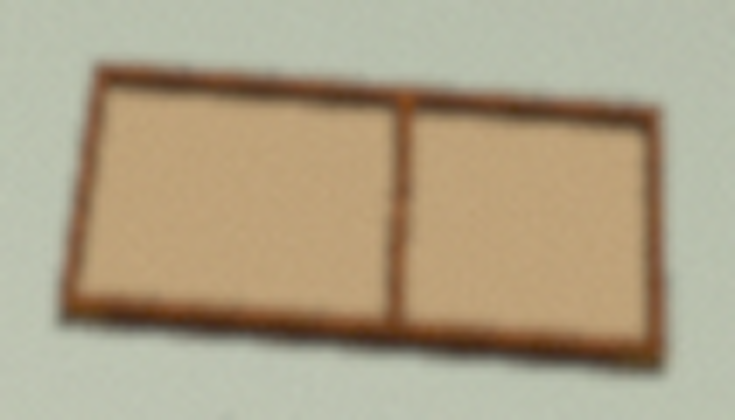

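View pics/sR.png

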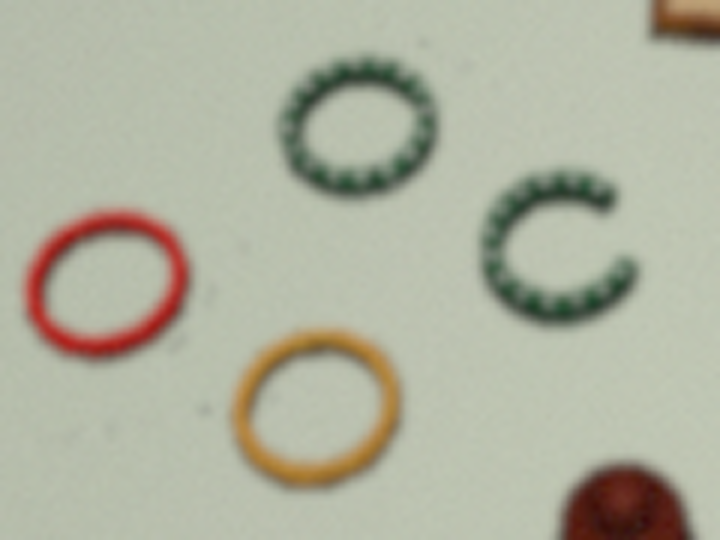

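View pics/sL.png

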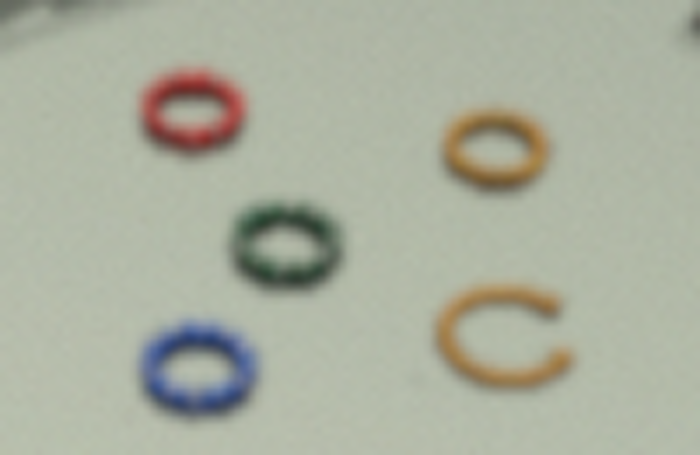

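```bash
cat > fit.py <<'E'
from h import *
from scipy.optimize import least_squares
def blob(im,seed,r,hue,smin=90,win=None):
    hsv=cv2.cvtColor(im,cv2.COLOR_BGR2HSV)
    m=((hsv[...,0]>=hue[0])&(hsv[...,0]<=hue[1])&(hsv[...,1]>=smin)).astype(np.uint8)
    z=np.zeros_like(m);x,y=map(int,seed);z[max(0,y-r):y+r,max(0,x-r):x+r]=m[max(0,y-r):y+r,max(0,x-r):x+r]
    f=4;z=(cv2.resize(z.astype(np.float32),None,fx=f,fy=f,interpolation=cv2.INTER_LINEAR)>.5).astype(np.uint8)
    pts=cv2.findNonZero(z); hull=cv2.convexHull(pts)
    M=cv2.moments(hull); c=np.array([M["m10"],M["m01"]])/M["m00"]
    return (c+0.5)/f-0.5, M["m00"]/f/f
def model(pf,c,R,h):
    a=np.linspace(0,2*np.pi,60,endpoint=False)
    P=[pf(np.array([c[0]+R*np.cos(t),c[1]+R*np.sin(t),c[2]+z])) for z in(0,h) for t in a]
    hull=cv2.convexHull(np.array(P,np.float32)); M=cv2.moments(hull)
    return np.array([M["m10"],M["m01"]])/M["m00"],M["m00"]
GREEN=(50,90);BRASS=(12,26)
E
python3 - <<'E'
from fit import *
t=cv2.imread("pics/top0.png");s=cv2.imread("pics/scene0.png")
O=dict(lk=((466,223),(243,298),.037,.012,BRASS),ll=((415,250),(250,251),.037,.014,GREEN),
 sk=((155,226),(361,131),.029,.012,BRASS),sl=((204,252),(331,145),.029,.014,GREEN))
for n,(ut,us,R,h,hue) in O.items():
    bt,at_=blob(t,ut,22,hue,60);bs,as_=blob(s,us,18 if n[0]=='l' else 13,hue,90)
    def one(pf,b): return least_squares(lambda p:model(pf,[p[0],p[1],0],R,h)[0]-b,[0.45,0]).x
    pt=lambda P:proj("top",P); ps=lambda P:proj("scene",P)
    x3=least_squares(lambda p:np.r_[model(pt,p,R,h)[0]-bt,model(ps,p,R,h)[0]-bs],[.45,0,0]).x
    a=one(pt,bt)
    print(n,bt.round(1),bs.round(1),"area",at_,model(pt,[*a,0],R,h)[1],as_,model(ps,[*a,0],R,h)[1],"top",a.round(4),"scene",one(ps,bs).round(4),"3d",x3.round(4))
E
```

```text
Traceback (most recent call last):
  File "fit.py", line 13, in model
    P=[pf(np.array([c[0]+R*np.cos(t),c[1]+R*np.sin(t),c[2]+z])) for z in(0,h) for t in a]
       ~~^^^^^^^^^^^^^^^^^^^^^^^^^^^^^^^^^^^^^^^^^^^^^^^^^^^^^^
  File "h.py", line 6, in proj
    K,R,t=RT(n); p=K@(R@np.asarray(P,float)+t); return p[:2]/p[2]
          ~~^^^
  File "h.py", line 4, in RT
    c=camera_params(n); R,_=cv2.Rodrigues(c["rvec"]); return c["mtx"],R,np.array(c["tvec"]).ravel()
ValueError: time passes only in moves, steps and waits
```

```bash
python3 - <<'E'
s=open("h.py").read()
s=s.replace("def RT(n):\n    c=camera","import functools\n@functools.cache\ndef RT(n):\n    c=camera")
open("h.py","w").write(s)
f=open("fit.py").read()
f=f.replace("from scipy.optimize import least_squares","from scipy.optimize import least_squares as _ls\ndef least_squares(f,x): return _ls(f,x,diff_step=1e-3,x_scale=0.1)")
f=f.replace("[.45,0,0]","[.45,0,0]")
open("fit.py","w").write(f)
E
cat > f1.py <<'E'
from fit import *
t=cv2.imread("pics/top0.png");s=cv2.imread("pics/scene0.png")
O=dict(lk=((466,223),(243,298),.037,.012,BRASS),ll=((415,250),(250,251),.037,.014,GREEN),
 sk=((155,226),(361,131),.029,.012,BRASS),sl=((204,252),(331,145),.029,.014,GREEN))
S=1.0
for n,(ut,us,R,h,hue) in O.items():
    bt,at_=blob(t,ut,22,hue,60);bs,as_=blob(s,us,18 if n[0]=='l' else 13,hue,90)
    g=at("top",ut,0)
    pt=lambda P:proj("top",P); ps=lambda P:proj("scene",P)
    # offsets around guess, +1 so relative diff steps work
    def one(pf,b): return _ls(lambda p:model(pf,[g[0]+p[0]-1,g[1]+p[1]-1,0],R,h)[0]-b,[1,1],diff_step=3e-3).x-1+g[:2]
    x3=_ls(lambda p:np.r_[model(pt,g+p-1,R,h)[0]-bt,model(ps,g+p-1,R,h)[0]-bs],[1,1,1],diff_step=3e-3).x-1+g
    a=one(pt,bt)
    print(n,bt.round(1),bs.round(1),"area",at_,model(pt,[*a,0],R,h)[1].__round__(),as_,model(ps,[*a,0],R,h)[1].__round__(),"top",a.round(4),"scene",one(ps,bs).round(4),"3d",x3.round(4))
E
python3 f1.py
```

```text
Traceback (most recent call last):
  File "f1.py", line 12, in <module>
    x3=_ls(lambda p:np.r_[model(pt,g+p-1,R,h)[0]-bt,model(ps,g+p-1,R,h)[0]-bs],[1,1,1],diff_step=3e-3).x-1+g
       ^^^
NameError: name '_ls' is not defined
```

```bash
sed -i 's/^from fit import \*/from fit import *\nfrom scipy.optimize import least_squares as _ls/' f1.py; python3 f1.py
python3 - <<'E'
from h import *
# tray outer rim corners, top crop scale 4.8 offset(270,115); scene crop 7x offset (290,190)
T=[(50,127),(278,33),(466,470),(230,568)]; S=[(658,108),(660,362),(66,316),(100,68)]
P=[]
for a,b in zip(T,S):
    ut=((a[0]+.5)/4.8-.5+270,(a[1]+.5)/4.8-.5+115); us=((b[0]+.5)/7-.5+290,(b[1]+.5)/7-.5+190)
    p,e=tri("top",ut,"scene",us); print(p.round(4),round(e,4),at("top",ut,.017).round(4)[:2],at("scene",us,.017).round(4)[:2])
E
```

```text
lk [466.3 223.1] [242.3 297.5] area 693.4375 738 572.1875 636 top [ 0.4578 -0.3888] scene [ 0.4566 -0.3856] 3d [ 0.4578 -0.3872  0.0039]
ll [414.6 250. ] [250.1 251.2] area 679.9375 740 205.4375 513 top [ 0.3923 -0.257 ] scene [ 0.394  -0.2545] 3d [ 0.3934 -0.2561  0.0017]
sk [154.5 226.3] [360.4 130.8] area 433.9375 463 123.4375 156 top [0.4583 0.3942] scene [0.4565 0.3981] 3d [0.4582 0.3922 0.0047]
sl [203.4 251.6] [327. 141.] area 414.6875 466 0.4375 178 top [0.3936 0.2688] scene [0.3722 0.2838] 3d [0.3914 0.2583 0.0279]
[0.6708 0.077  0.0213] 0.0024 [0.6709 0.0769] [0.671  0.0816]
[ 0.7219 -0.0448  0.0117] 0.0008 [ 0.7206 -0.0446] [ 0.7224 -0.049 ]
[ 0.4883 -0.1395  0.0081] 0.0032 [ 0.4862 -0.1394] [ 0.493  -0.1443]
[ 0.4378 -0.0159  0.0167] 0.0023 [ 0.4368 -0.0165] [ 0.4389 -0.0155]
```

```bash
R='' ; python3 -m crank '[{"dy":-2.4,"dz":3.2},{"dy":-2.4,"dz":3.2},{"dy":-2.4,"dz":3.2},{"dy":-2.4,"dz":3.2},{"dy":-2.4,"dz":3.2},{"dy":-2.4,"dz":3.2},{"dy":-2.4,"dz":3.2},{"dy":-2.4,"dz":3.2}]' 0.3 40 && python3 -m crank '[{"dy":-2.4,"dz":3.2},{"dy":-2.4,"dz":3.2},{"dy":-2.4,"dz":3.2},{"dy":-2.4,"dz":3.2},{"dy":-2.4,"dz":3.2},{"dy":-2.4,"dz":3.2},{"dy":-2.4,"dz":3.2},{"dy":-1.2,"dz":1.6}]'
python3 - <<'E'
from h import *
import pickle
s=bot.sense(); im=snapshot("wrist")
cv2.imwrite("pics/w1.png",im); pickle.dump(s,open("pics/w1.pkl","wb"))
print(s["eef_pos"],s["joint_pos"].round(2),s["joint_velocities"].round(3),s["clock"],quatR(s["ee_rot"]).round(3))
E
```

```text
invalid input
```

```bash
python3 -m crank '[{"dx":0,"dy":-2.4,"dz":3.2,"twist":0},{"dx":0,"dy":-2.4,"dz":3.2,"twist":0},{"dx":0,"dy":-2.4,"dz":3.2,"twist":0},{"dx":0,"dy":-2.4,"dz":3.2,"twist":0},{"dx":0,"dy":-2.4,"dz":3.2,"twist":0},{"dx":0,"dy":-2.4,"dz":3.2,"twist":0},{"dx":0,"dy":-2.4,"dz":3.2,"twist":0},{"dx":0,"dy":-2.4,"dz":3.2,"twist":0}]' 0.3 40
```

```text
clock: 0.82
eef_pos: [0.4126, 0.2864, 0.2422]
ee_rot: [0.691, 0.15, 0.691, -0.15]
contact_force: [1.9, 0.4, 0.6]
finger_gap: 0.0256
```

```bash
python3 -m crank '[{"dx":0,"dy":-2.4,"dz":3.2,"twist":0},{"dx":0,"dy":-2.4,"dz":3.2,"twist":0},{"dx":0,"dy":-2.4,"dz":3.2,"twist":0},{"dx":0,"dy":-2.4,"dz":3.2,"twist":0},{"dx":0,"dy":-2.4,"dz":3.2,"twist":0},{"dx":0,"dy":-2.4,"dz":3.2,"twist":0},{"dx":0,"dy":-2.4,"dz":3.2,"twist":0},{"dx":0,"dy":-1.2,"dz":1.6,"twist":0}]' && python3 -m crank '[{"dx":0,"dy":0,"dz":0,"twist":0},{"dx":0,"dy":0,"dz":0,"twist":0}]' >/dev/null
cat > look.py <<'E'
import sys,pickle
from h import *
n=sys.argv[1]
s=bot.sense(); im=snapshot("wrist")
cv2.imwrite(f"pics/{n}.png",im); pickle.dump(s,open(f"pics/{n}.pkl","wb"))
print(s["eef_pos"].round(4),s["joint_pos"].round(2),s["joint_velocities"].round(3),s["clock"]);print(quatR(s["ee_rot"]).round(3))
E
python3 look.py w1
```

```text
clock: 1.48
eef_pos: [0.5576, 0.0209, 0.2421]
ee_rot: [0.691, 0.15, 0.691, -0.151]
contact_force: [-0.9, 1.0, 0.3]
finger_gap: 0.0258
[0.5562 0.024  0.2417] [-0.1   0.06  1.71  0.    1.38 -1.24] [ 0.04  -0.02   0.022  0.006  0.007  0.006] 1.65
[[-0.001  0.416  0.909]
 [ 0.001  0.909 -0.416]
 [-1.    -0.    -0.001]]
```

View pics/w1.png

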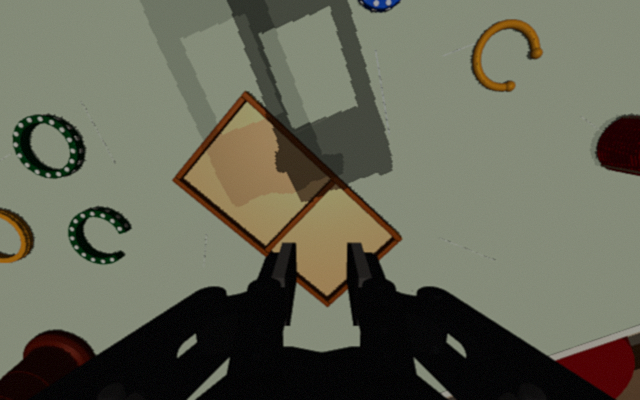

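The wrist view shows the tray's rim corners at about (247,94), (176,180), (328,304) and (400,238). The large lac is at (48,145) and the large kada is at the left edge.

```bash
python3 - <<'E'
s=open("h.py").read()
s+='''
import pickle
WC=None
def wcam():
    global WC
    if WC is None:
        c=camera_params("wrist"); WC=(np.array(c["mtx"]),np.array(c["T_tool_cam"]))
    return WC
def wpose(name):
    s=pickle.load(open(f"pics/{name}.pkl","rb")); K,T=wcam()
    W=np.eye(4);W[:3,:3]=quatR(s["ee_rot"]);W[:3,3]=s["eef_pos"]; return K,W@T
def wproj(name):
    K,T=wpose(name);Ti=np.linalg.inv(T)
    def f(P):
        p=K@(Ti[:3,:3]@P+Ti[:3,3]); return p[:2]/p[2]
    return f
def wat(name,uv,z):
    K,T=wpose(name); d=T[:3,:3]@np.linalg.inv(K)@np.array([uv[0],uv[1],1.]);o=T[:3,3]
    return o+d*(z-o[2])/d[2]
'''
open("h.py","w").write(s)
E
python3 - <<'E'
from h import *
im=cv2.imread("pics/w1.png")
cv2.imwrite("pics/w1a.png",cv2.resize(im[80:320,165:415],None,fx=2.4,fy=2.4,interpolation=cv2.INTER_CUBIC))
for uv in [(247,93),(175,180),(328,304),(401,237)]: print(wat("w1",uv,.017).round(4))
print(wat("w1",(48,145),.014))
E
```

```text
[ 0.4383 -0.0121  0.017 ]
[ 0.4884 -0.1366  0.017 ]
[ 0.7192 -0.0413  0.017 ]
[0.6689 0.0819 0.017 ]
[ 0.39163184 -0.24980806  0.014     ]
```

View pics/w1a.png

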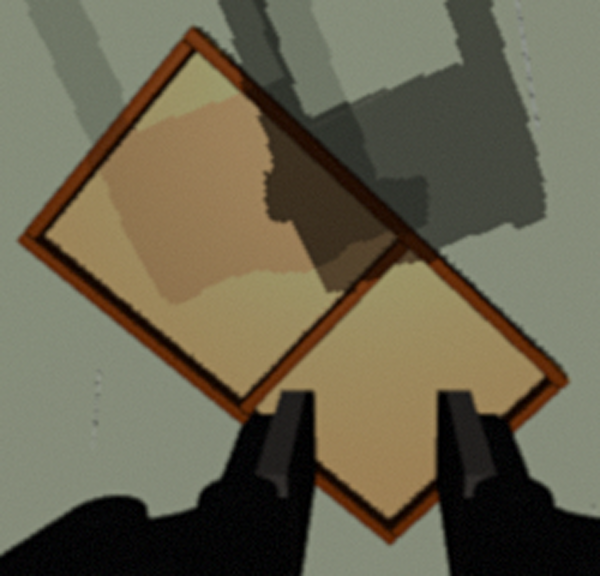

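```bash
cat > tray.py <<'E'
from h import *
from scipy.optimize import least_squares
L=np.array([[-.1285,.069],[-.1285,-.069],[.1285,-.069],[.1285,.069]])
def corners(p,z): 
    c,s=np.cos(p[2]),np.sin(p[2]); return np.c_[(L@np.array([[c,s],[-s,c]]))+p[:2],[z]*4]
def fit(obs):
    r=lambda p:np.concatenate([np.ravel([f(P)-u for P,u in zip(corners(p,p[3]),U)])*w for f,U,w in obs])
    o=least_squares(r,[.58,-.03,.38,.017]); return o.x,o.fun
def rep(n,obs):
    p,f=fit(obs); c,s=np.cos(p[2]),np.sin(p[2])
    print(n,p.round(4),"res",f.round(1),"large",(p[:2]-.0555*np.array([c,s])).round(4),"small",(p[:2]+.0695*np.array([c,s])).round(4))
T=[(230,568),(466,470),(278,33),(50,127)]; S=[(100,68),(66,316),(660,362),(658,108)]
T=[((a+.5)/4.8-.5+270,(b+.5)/4.8-.5+115) for a,b in T]; S=[((a+.5)/7-.5+290,(b+.5)/7-.5+190) for a,b in S]
W=[(245,91.7),(173.3,180),(328.3,306.3),(401.7,238.3)]
o=[(lambda P:proj("top",P),T,1.),(lambda P:proj("scene",P),S,1.),(wproj("w1"),W,1.)]
if __name__=="__main__":
    rep("top",o[:1]);rep("scene",o[1:2]);rep("wrist",o[2:]);rep("t+w",[o[0],o[2]]);rep("all",o)
E
python3 tray.py
```

```text
top [ 0.5827 -0.0308  0.3826 -0.0066] res [-0.5 -0.1  0.3 -0.5  0.8  0.2 -0.6  0.4] large [ 0.5312 -0.0515] small [ 0.6472 -0.0048]
scene [ 0.5753 -0.0161  0.3924 -0.0042] res [-0.2  0.5 -0.3 -0.7  0.6 -0.5 -0.2  0.8] large [ 0.5241 -0.0373] small [0.6396 0.0105]
wrist [ 0.5806 -0.0294  0.3884  0.0115] res [ 0.4  0.  -0.2  0.4 -0.6 -0.1  0.4 -0.4] large [ 0.5292 -0.0504] small [ 0.6449 -0.003 ]
t+w [ 0.5806 -0.0298  0.3873  0.0106] res [-0.8  0.6  0.9 -0.4  0.2 -1.1 -1.9 -0.3  0.3  0.2 -0.2  0.2 -1.1 -0.4
 -0.2 -0.4] large [ 0.5292 -0.0508] small [ 0.6449 -0.0036]
all [ 0.5804 -0.0295  0.3878  0.0115] res [-0.9  0.7  0.8 -0.4  0.  -1.2 -2.1 -0.3 -0.8  0.5 -1.2 -0.2  1.2  0.5
  0.6  1.1  0.2 -0.1 -0.4  0.2 -0.8 -0.2  0.2 -0.4] large [ 0.529  -0.0505] small [ 0.6447 -0.0032]
```

```bash
python3 -m crank '[{"dx":0.4,"dy":-3.7,"dz":0.3,"twist":0},{"dx":0.4,"dy":-3.7,"dz":0.3,"twist":0},{"dx":0.4,"dy":-3.7,"dz":0.3,"twist":0},{"dx":0.4,"dy":-3.7,"dz":0.3,"twist":0},{"dx":0.4,"dy":-3.7,"dz":0.3,"twist":0},{"dx":0.4,"dy":-3.7,"dz":0.3,"twist":0},{"dx":0.4,"dy":-3.7,"dz":0.3,"twist":0},{"dx":0.4,"dy":-3.7,"dz":0.3,"twist":0}]' && python3 -m crank '[{"dx":0.4,"dy":-3.7,"dz":0.3,"twist":0},{"dx":0.4,"dy":-3.7,"dz":0.3,"twist":0},{"dx":0,"dy":0,"dz":0,"twist":0},{"dx":0,"dy":0,"dz":0,"twist":0}]' ; python3 look.py w2
```

```text
clock: 2.37
eef_pos: [0.455, -0.254, 0.2103]
ee_rot: [0.691, 0.149, 0.691, -0.149]
contact_force: [0.5, 0.2, 0.6]
finger_gap: 0.0254
clock: 2.7
eef_pos: [0.4299, -0.3241, 0.2019]
ee_rot: [0.691, 0.151, 0.691, -0.15]
contact_force: [-0.1, 0.0, -0.1]
finger_gap: 0.0256
[ 0.4299 -0.3241  0.2019] [-0.79  0.05  1.8   0.    1.3  -1.94] [ 0.045 -0.014  0.008  0.012  0.007  0.01 ] 2.7
[[-0.     0.415  0.91 ]
 [ 0.001  0.91  -0.415]
 [-1.     0.001 -0.001]]
```

View pics/w2.png

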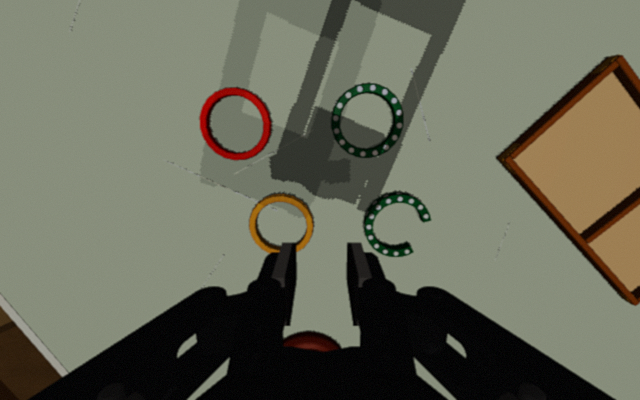

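```bash
cat > wf.py <<'E'
from fit import *
from scipy.optimize import least_squares as _ls
def wfit(name,seed,r,hue,smin,R,h,z=0,b=None):
    im=cv2.imread(f"pics/{name}.png"); f=wproj(name); A=0
    if b is None: b,A=blob(im,seed,r,hue,smin)
    g=wat(name,seed,z)
    x=_ls(lambda p:model(f,[g[0]+p[0]-1,g[1]+p[1]-1,z],R,h)[0]-b,[1,1],diff_step=3e-3).x-1+g[:2]
    m=model(f,[*x,z],R,h)
    print(name,seed,"c",np.round(b,1),"area",A,round(m[1]),"xy",x.round(4)); return x
E
python3 - <<'E'
from wf import *
wfit("w2",(367,120),45,GREEN,70,.037,.014)
wfit("w2",(281,224),40,BRASS,70,.037,.012)
im=cv2.imread("pics/w2.png")
cv2.imwrite("pics/w2a.png",cv2.resize(im[70:270,230:430],None,fx=3,fy=3,interpolation=cv2.INTER_CUBIC))
E
```

```text
w2 (367, 120) c [366.9 120.1] area 4219.4375 4377 xy [ 0.3919 -0.2563]
w2 (281, 224) c [280.8 226.4] area 3488.6875 3355 xy [ 0.4596 -0.3885]
```

View pics/w2a.png

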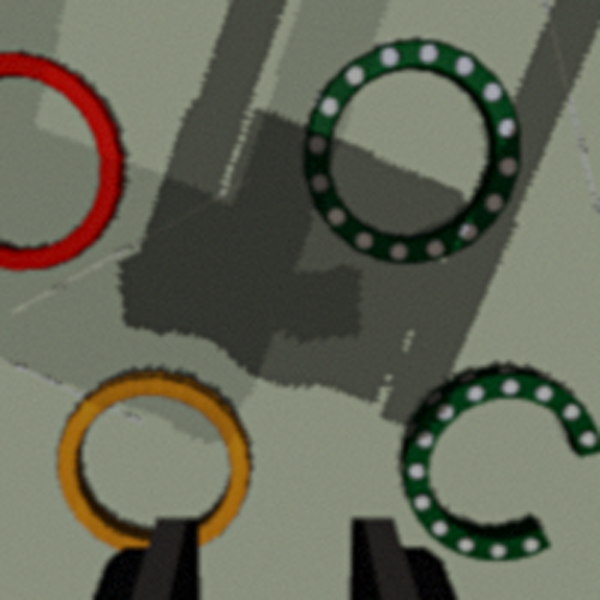

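```bash
python3 -m crank '[{"dx":3.5,"dy":-0.36,"dz":1.31,"twist":0},{"dx":3.5,"dy":-0.36,"dz":1.31,"twist":0},{"dx":3.5,"dy":-0.36,"dz":1.31,"twist":0},{"dx":3.5,"dy":-0.36,"dz":1.31,"twist":0},{"dx":0,"dy":0,"dz":0,"twist":0},{"dx":0,"dy":0,"dz":0,"twist":0},{"dx":0,"dy":0,"dz":0,"twist":0}]' ; python3 look.py w3
```

```text
clock: 3.33
eef_pos: [0.4734, -0.3578, 0.0637]
ee_rot: [0.692, 0.149, 0.691, -0.149]
contact_force: [0.0, -0.6, 0.2]
finger_gap: 0.026
[ 0.4734 -0.3578  0.0637] [-0.78  0.34  1.75  0.    1.06 -1.93] [-0.013 -0.047 -0.02  -0.003 -0.004 -0.002] 3.3333
[[ 0.001  0.412  0.911]
 [-0.001  0.911 -0.412]
 [-1.    -0.     0.001]]
```

View pics/w3.png

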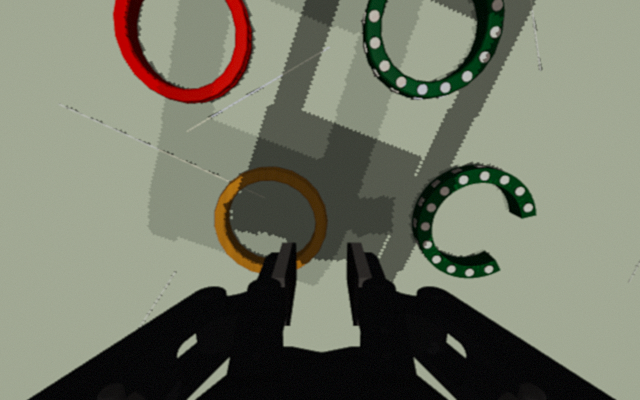

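Run:
```python
from wf import *
wfit("w3",(271,220),60,BRASS,70,.037,.012)
wfit("w3",(271,220),60,BRASS,70,.037,.012,b=(271,219.8))
wfit("w2",(281,224),60,BRASS,70,.037,.012,b=(281.2,224))
```

```text
w3 (271, 220) c [270.5 221.1] area 9947.6875 10254 xy [ 0.4579 -0.3872]
w3 (271, 220) c [271.  219.8] area 0 10286 xy [ 0.4572 -0.3865]
w2 (281, 224) c [281.2 224. ] area 0 3374 xy [ 0.4571 -0.3868]
```

```bash
python3 -m crank '[{"dx":1.5,"dy":-0.09,"dz":-0.2,"twist":0},{"dx":1.5,"dy":0,"dz":0,"twist":0},{"dx":1.3,"dy":0,"dz":0,"twist":0},{"dx":0.3,"dy":0,"dz":0,"twist":0},{"dx":0,"dy":0,"dz":0,"twist":0},{"dx":0,"dy":0,"dz":0,"twist":0},{"dx":0,"dy":0,"dz":0,"twist":0}]'
```

```text
clock: 3.97
eef_pos: [0.4707, -0.3598, 0.0178]
ee_rot: [0.692, 0.149, 0.69, -0.15]
contact_force: [-0.6, -0.4, -0.3]
finger_gap: 0.0256
```

```bash
python3 -m crank '[{"dx":0.3,"dy":0,"dz":0,"twist":0},{"dx":0,"dy":0,"dz":0,"twist":0},{"dx":0,"dy":0,"dz":0,"twist":0}]'; python3 -m crank '[{"dx":0,"dy":0,"dz":0,"twist":0},{"dx":0,"dy":0,"dz":0,"twist":0},{"dx":0,"dy":0,"dz":0,"twist":0},{"dx":0,"dy":0,"dz":0,"twist":0},{"dx":0,"dy":0,"dz":0,"twist":0}]' 0 40
```

```text
clock: 4.22
eef_pos: [0.4699, -0.3591, 0.0134]
ee_rot: [0.691, 0.15, 0.691, -0.15]
contact_force: [-0.0, 0.5, 0.1]
finger_gap: 0.0257
clock: 4.63
eef_pos: [0.47, -0.3591, 0.0134]
ee_rot: [0.691, 0.15, 0.691, -0.15]
contact_force: [-0.6, -0.3, 0.1]
finger_gap: 0.0082
```

```bash
python3 -m crank '[{"dx":-1,"dy":0,"dz":0,"twist":0},{"dx":-2.5,"dy":0,"dz":0,"twist":0},{"dx":-3.5,"dy":0,"dz":0,"twist":0},{"dx":-1,"dy":0,"dz":0,"twist":0},{"dx":0,"dy":0,"dz":0,"twist":0},{"dx":0,"dy":0,"dz":0,"twist":0}]'; python3 look.py w4
```

```text
clock: 5.13
eef_pos: [0.4702, -0.3594, 0.094]
ee_rot: [0.692, 0.149, 0.691, -0.15]
contact_force: [0.5, 1.2, -2.2]
finger_gap: 0.008
[ 0.4702 -0.3594  0.094 ] [-0.79  0.29  1.74 -0.    1.11 -1.93] [-0.     0.037  0.036 -0.     0.001 -0.001] 5.1333
[[ 0.001  0.414  0.91 ]
 [-0.001  0.91  -0.414]
 [-1.    -0.001  0.002]]
```

View pics/w4.png

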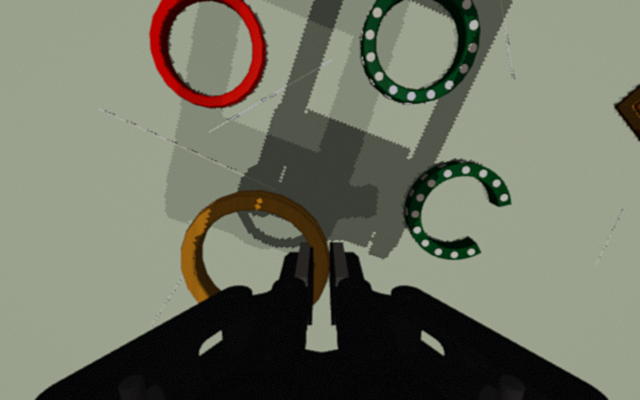

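```bash
cat > hand.py <<'E'
import sys
from wf import *
# name R h zoff(ring bottom below TCP) radial
def hand(name,R,h,zo,rad,sgn=-1):
    s=pickle.load(open(f"pics/{name}.pkl","rb"));M=quatR(s["ee_rot"]);f=wproj(name)
    for t in(-.004,-.002,0,.002,.004):
        P=[]
        for z in(zo,zo-h):
            for a in np.linspace(0,2*np.pi,180):
                P.append(f(s["eef_pos"]+M@np.array([z,sgn*rad+R*np.cos(a),t+R*np.sin(a)])))
        P=np.array(P); print(t,"left",P[:,0].min().round(1),"right",P[:,0].max().round(1),"top",P[:,1].min().round(1))
E
python3 - <<'E'
from hand import *
hand("w4",.037,.012,.0134,.033)
im=cv2.imread("pics/w4.png")
cv2.imwrite("pics/w4a.png",cv2.resize(im[170:320,165:365],None,fx=4,fy=4,interpolation=cv2.INTER_CUBIC))
E
```

```text
-0.004 left 175.3 right 330.6 top 177.9
-0.002 left 175.8 right 330.5 top 181.9
0 left 176.4 right 330.5 top 186.0
0.002 left 177.0 right 330.5 top 189.9
0.004 left 177.5 right 330.4 top 193.9
```

View pics/w4a.png

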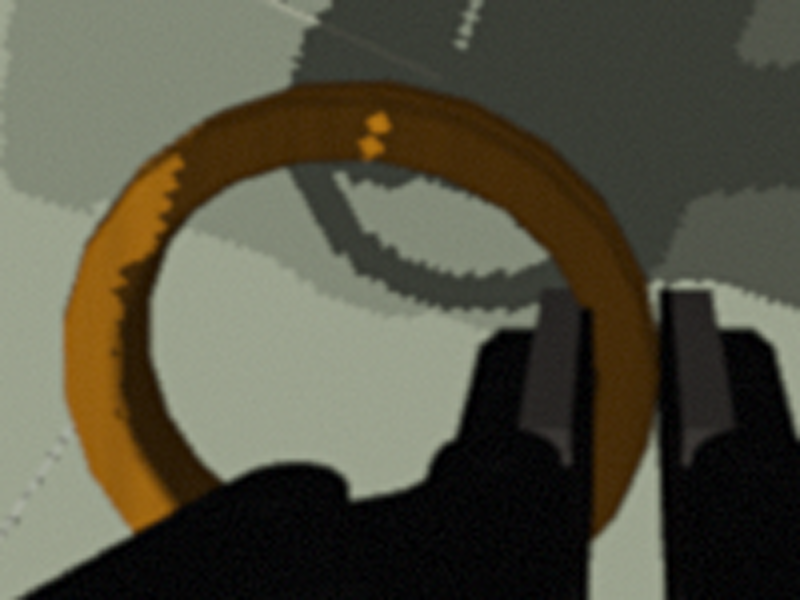

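```bash
cat >> hand.py <<'E'
def handfit(name,pts,R,h,zo,rad):
    s=pickle.load(open(f"pics/{name}.pkl","rb"));M=quatR(s["ee_rot"]);f=wproj(name)
    def hull(p):
        P=[]
        for z in(0,-h):
            for a in np.linspace(0,2*np.pi,120):
                v=np.array([z,-rad+R*np.cos(a),R*np.sin(a)])
                # tilt about pad point (tool z axis): droop p[2], about tool y p[3]
                c,sn=np.cos(p[2]),np.sin(p[2]); v=np.array([c*v[0]-sn*v[1],sn*v[0]+c*v[1],v[2]])
                c,sn=np.cos(p[3]),np.sin(p[3]); v=np.array([c*v[0]-sn*v[2],v[1],sn*v[0]+c*v[2]])
                P.append(f(s["eef_pos"]+M@(v+np.array([p[0],0,p[1]]))))
        return cv2.convexHull(np.array(P,np.float32))
    def r(p): 
        H=hull(p); return [cv2.pointPolygonTest(H,(float(a),float(b)),True) for a,b in pts]
    for mask in ([1,1,0,0],[1,1,1,0],[0,1,1,0],[0,1,1,1]):
        m=np.array(mask,float); x0=np.array([zo,0,0,0])
        o=_ls(lambda q:r(x0+(q-1)*m),np.ones(4),diff_step=2e-3); p=x0+(o.x-1)*m
        print(mask,"zo,t,droop,tz",p.round(4),"rms",np.sqrt(np.mean(o.fun**2)).round(2))
E
python3 - <<'E'
from hand import *
C=[(64,330),(85,245),(180,158),(290,90),(400,82),(500,115),(590,185),(640,270),(658,340),(135,530),(75,410)]
handfit("w4",[((a+.5)/4-.5+165,(b+.5)/4-.5+170) for a,b in C],.037,.012,.0134,.033)
E
```

```text
Traceback (most recent call last):
  File "hand.py", line 28, in handfit
    o=_ls(lambda q:r(x0+(q-1)*m),np.ones(4),diff_step=2e-3); p=x0+(o.x-1)*m
      ^^^
NameError: name '_ls' is not defined
```

```bash
sed -i 's/^from wf import \*/from wf import *\nfrom scipy.optimize import least_squares as _ls/' hand.py
python3 - <<'E'
from hand import *
C=[(64,330),(85,245),(180,158),(290,90),(400,82),(500,115),(590,185),(640,270),(658,340),(135,530),(75,410)]
handfit("w4",[((a+.5)/4-.5+165,(b+.5)/4-.5+170) for a,b in C],.037,.012,.0134,.033)
E
```

```text
[1, 1, 0, 0] zo,t,droop,tz [0.0174 0.0031 0.     0.    ] rms 1.09
[1, 1, 1, 0] zo,t,droop,tz [0.0143 0.0029 0.0657 0.    ] rms 0.84
[0, 1, 1, 0] zo,t,droop,tz [0.0134 0.0028 0.0821 0.    ] rms 0.86
[0, 1, 1, 1] zo,t,droop,tz [ 0.0134  0.0027  0.0802 -0.0148] rms 0.84
```

```bash
python3 -m crank '[{"dx":0,"dy":2.0,"dz":-0.5,"twist":0},{"dx":0,"dy":3.7,"dz":-0.85,"twist":0},{"dx":0,"dy":3.7,"dz":-0.85,"twist":0},{"dx":0,"dy":3.7,"dz":-0.85,"twist":0},{"dx":0,"dy":3.7,"dz":-0.85,"twist":0},{"dx":0,"dy":3.7,"dz":-0.85,"twist":0},{"dx":0,"dy":3.7,"dz":-0.85,"twist":0},{"dx":0,"dy":3.7,"dz":-0.85,"twist":0}]' 0 60;  python3 -m crank '[{"dx":0,"dy":3.7,"dz":-0.85,"twist":0},{"dx":0,"dy":2.2,"dz":-0.35,"twist":0},{"dx":0,"dy":0,"dz":0,"twist":0},{"dx":0,"dy":0,"dz":0,"twist":0},{"dx":0,"dy":0,"dz":0,"twist":0}]';python3 look.py w5
```

```text
clock: 5.85
eef_pos: [0.525, -0.0761, 0.091]
ee_rot: [0.69, 0.15, 0.692, -0.15]
contact_force: [1.5, 0.8, -1.1]
finger_gap: 0.0068
clock: 6.27
eef_pos: [0.5389, -0.0199, 0.0917]
ee_rot: [0.69, 0.149, 0.692, -0.15]
contact_force: [0.5, 0.4, -1.2]
finger_gap: 0.0069
[ 0.5389 -0.0199  0.0917] [-0.18  0.18  1.87 -0.    1.09 -1.33] [-0.023 -0.009 -0.005  0.004  0.002  0.002] 6.2667
[[-0.003  0.414  0.91 ]
 [ 0.     0.91  -0.414]
 [-1.    -0.001 -0.003]]
```

View pics/w5.png

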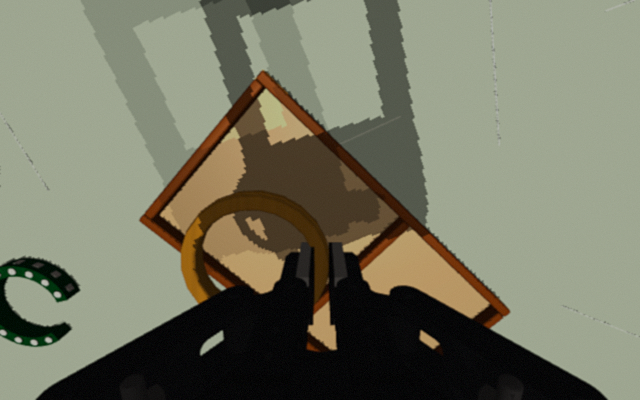

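```bash
python3 -m crank '[{"dx":2.0,"dy":0.08,"dz":0.2,"twist":0},{"dx":2.2,"dy":0,"dz":0,"twist":0},{"dx":1.5,"dy":0,"dz":0,"twist":0},{"dx":0.5,"dy":0,"dz":0,"twist":0},{"dx":0,"dy":0,"dz":0,"twist":0},{"dx":0,"dy":0,"dz":0,"twist":0},{"dx":0,"dy":0,"dz":0,"twist":0}]' ;python3 look.py w6
```

```text
clock: 6.9
eef_pos: [0.5433, -0.0205, 0.0324]
ee_rot: [0.692, 0.15, 0.69, -0.15]
contact_force: [-0.1, 0.6, -1.4]
finger_gap: 0.0068
[ 0.5433 -0.0205  0.0324] [-0.18  0.28  1.89 -0.    0.97 -1.33] [ 0.008 -0.007 -0.005  0.001 -0.003  0.001] 6.9
[[ 0.002  0.415  0.91 ]
 [-0.     0.91  -0.415]
 [-1.     0.     0.002]]
```

View pics/w6.png

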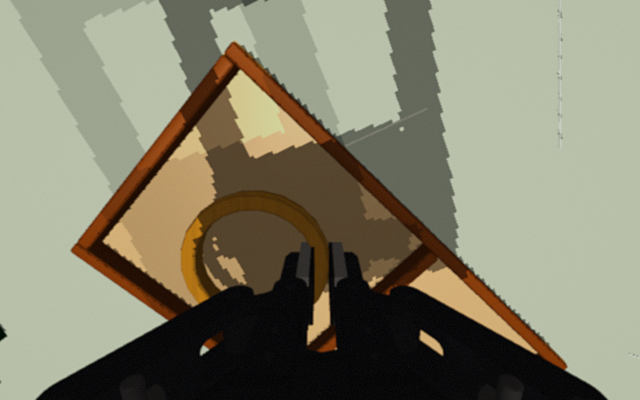

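```bash
python3 - <<'E'
from hand import *
from tray import *
f=wproj("w6")
for uv in[(234,42),(72,250),(567,367)]: print(wat("w6",uv,.017).round(4))
c=corners([.5804,-.0295,.3878],.017); print([f(p).round(0) for p in c])
print(c.round(4))
E
python3 -m crank '[{"dx":0.6,"dy":0,"dz":0,"twist":0},{"dx":0.4,"dy":0,"dz":0,"twist":0},{"dx":0,"dy":0,"dz":0,"twist":0},{"dx":0,"dy":0,"dz":0,"twist":0}]'
```

```text
[ 0.436  -0.0136  0.017 ]
[ 0.487 -0.139  0.017]
[0.6713 0.0813 0.017 ]
[array([232.,  41.]), array([ 68., 253.]), array([400., 486.]), array([570., 368.])]
[[ 0.4353 -0.0142  0.017 ]
 [ 0.4875 -0.142   0.017 ]
 [ 0.7255 -0.0448  0.017 ]
 [ 0.6733  0.083   0.017 ]]
clock: 7.28
eef_pos: [0.542, -0.0196, 0.0209]
ee_rot: [0.691, 0.15, 0.691, -0.15]
contact_force: [0.3, -0.4, -0.8]
finger_gap: 0.0068
```

```bash
for i in 1; do python3 -m crank '[{"dx":0.15,"dy":0,"dz":0,"twist":0},{"dx":0,"dy":0,"dz":0,"twist":0},{"dx":0,"dy":0,"dz":0,"twist":0}]'; python3 -m crank '[{"dx":0.1,"dy":0,"dz":0,"twist":0},{"dx":0,"dy":0,"dz":0,"twist":0},{"dx":0,"dy":0,"dz":0,"twist":0}]'; done
```

```text
clock: 7.53
eef_pos: [0.5424, -0.0197, 0.0198]
ee_rot: [0.691, 0.15, 0.691, -0.15]
contact_force: [0.3, -0.2, -1.7]
finger_gap: 0.0069
clock: 7.78
eef_pos: [0.5423, -0.0198, 0.0188]
ee_rot: [0.691, 0.15, 0.691, -0.15]
contact_force: [0.2, 0.9, -0.9]
finger_gap: 0.0069
```

```bash
python3 -m crank '[{"dx":0.1,"dy":0,"dz":0,"twist":0},{"dx":0,"dy":0,"dz":0,"twist":0},{"dx":0,"dy":0,"dz":0,"twist":0}]'; python3 -m crank '[{"dx":0.1,"dy":0,"dz":0,"twist":0},{"dx":0,"dy":0,"dz":0,"twist":0},{"dx":0,"dy":0,"dz":0,"twist":0}]'
```

```text
clock: 8.03
eef_pos: [0.5426, -0.0198, 0.0182]
ee_rot: [0.691, 0.15, 0.691, -0.15]
contact_force: [-2.4, 0.3, 3.1]
finger_gap: 0.0068
clock: 8.28
eef_pos: [0.5426, -0.0198, 0.018]
ee_rot: [0.691, 0.15, 0.691, -0.15]
contact_force: [-5.3, 0.2, 12.4]
finger_gap: 0.0071
```

```bash
python3 -m crank '[{"dx":-0.1,"dy":0,"dz":0,"twist":0},{"dx":0,"dy":0,"dz":0,"twist":0}]'; python3 -m crank '[{"dx":0,"dy":0,"dz":0,"twist":0},{"dx":0,"dy":0,"dz":0,"twist":0},{"dx":0,"dy":0,"dz":0,"twist":0},{"dx":0,"dy":0,"dz":0,"twist":0}]' 0.3; python3 -m crank '[{"dx":-2,"dy":0,"dz":0,"twist":0},{"dx":-3.5,"dy":0,"dz":0,"twist":0},{"dx":-3.5,"dy":0,"dz":0,"twist":0},{"dx":0,"dy":0,"dz":0,"twist":0},{"dx":0,"dy":0,"dz":0,"twist":0}]';python3 look.py w7
```

```text
clock: 8.45
eef_pos: [0.5426, -0.0198, 0.0182]
ee_rot: [0.691, 0.15, 0.691, -0.15]
contact_force: [-1.0, 0.6, 2.8]
finger_gap: 0.0071
clock: 8.78
eef_pos: [0.5422, -0.0198, 0.0175]
ee_rot: [0.691, 0.15, 0.691, -0.15]
contact_force: [-0.0, -0.7, 0.3]
finger_gap: 0.0255
clock: 9.2
eef_pos: [0.5446, -0.0202, 0.1106]
ee_rot: [0.693, 0.15, 0.689, -0.15]
contact_force: [0.5, 0.1, 0.5]
finger_gap: 0.0255
[ 0.5446 -0.0202  0.1106] [-0.18  0.16  1.86 -0.    1.12 -1.33] [-0.001  0.045  0.053 -0.    -0.008  0.003] 9.2
[[ 0.006  0.414  0.91 ]
 [-0.001  0.91  -0.414]
 [-1.     0.001  0.006]]
```

View pics/w7.png

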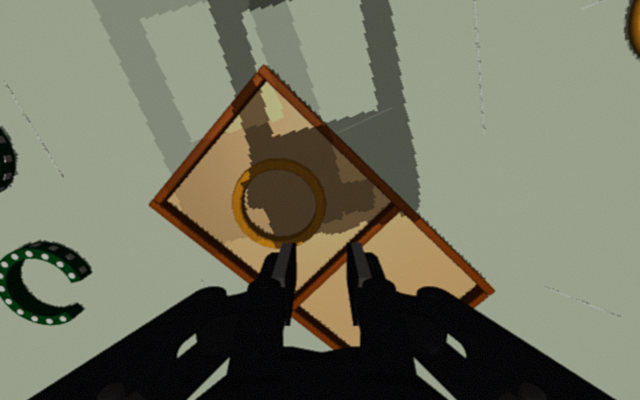

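Run:
```python
from wf import *
c=wfit("w7",(280,203),50,BRASS,120,.037,.012,z=.005,b=(279.3,203))
import tray
tray.W=[(264,66),(150,204),(495,292)]
for uv in tray.W: print(wat("w7",uv,.017).round(4))
f=wproj("w7")
im=cv2.imread("pics/w7.png")
a=np.linspace(0,6.283,100)
for R in(.037,.029):
  for z in (.017,):
    P=np.array([f(np.array([c[0]+R*np.cos(t),c[1]+R*np.sin(t),z])) for t in a])
    im2=cv2.polylines(im,[np.int32(P*16)],True,(255,0,0),1,cv2.LINE_AA,4)
cv2.imwrite("pics/w7a.png",cv2.resize(im[140:270,200:370],None,fx=4,fy=4,interpolation=cv2.INTER_CUBIC))
```

```text
w7 (280, 203) c [279.3 203. ] area 0 7134 xy [ 0.5295 -0.0494]
[ 0.4367 -0.0139  0.017 ]
[ 0.487  -0.1387  0.017 ]
[0.6726 0.0818 0.017 ]
```

View pics/w7a.png

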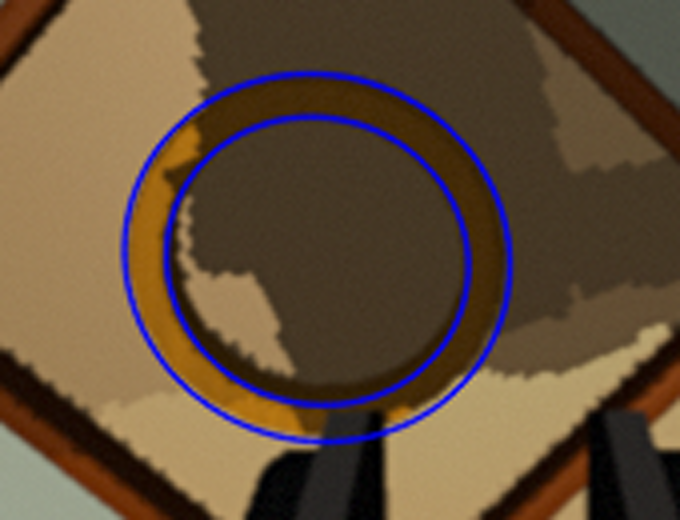

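```bash
python3 -m crank '[{"dx":0.2,"dy":-3.5,"dz":-0.6,"twist":0},{"dx":0.5,"dy":-3.5,"dz":-0.6,"twist":0},{"dx":0.5,"dy":-3.5,"dz":-0.6,"twist":0},{"dx":0.5,"dy":-3.5,"dz":-0.6,"twist":0},{"dx":0.5,"dy":-3.5,"dz":-0.6,"twist":0},{"dx":0.5,"dy":-3.5,"dz":-0.6,"twist":0},{"dx":0.5,"dy":-3.5,"dz":-0.6,"twist":0},{"dx":0,"dy":0,"dz":0,"twist":0}]';python3 -m crank '[{"dx":0,"dy":0,"dz":0,"twist":0},{"dx":0,"dy":0,"dz":0,"twist":0},{"dx":0,"dy":0,"dz":0,"twist":0}]' >/dev/null;  python3 look.py w8; python3 -c "
from wf import *
wfit('w8',(269,213),70,GREEN,70,.037,.014)"
```

```text
clock: 9.92
eef_pos: [0.3983, -0.2282, 0.0731]
ee_rot: [0.689, 0.151, 0.692, -0.151]
contact_force: [0.0, 0.2, 0.6]
finger_gap: 0.0257
[ 0.4029 -0.2243  0.0752] [-0.68  0.03  2.08  0.    1.04 -1.82] [ 0.013 -0.006 -0.005 -0.001  0.    -0.003] 10.1667
[[-0.001  0.413  0.911]
 [ 0.001  0.911 -0.413]
 [-1.     0.001 -0.001]]
w8 (269, 213) c [273.1 226.1] area 9296.6875 9224 xy [ 0.3937 -0.2567]
```

View pics/w8.png

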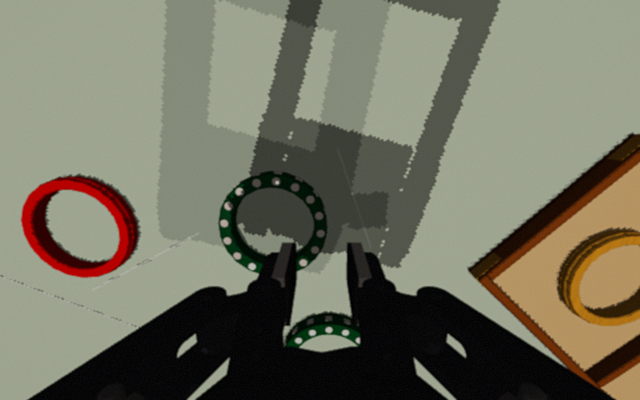

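```bash
python3 -m crank '[{"dx":2.0,"dy":-0.09,"dz":0.37,"twist":0},{"dx":2.0,"dy":0,"dz":0,"twist":0},{"dx":1.2,"dy":0,"dz":0,"twist":0},{"dx":0.3,"dy":0,"dz":0,"twist":0},{"dx":0,"dy":0,"dz":0,"twist":0},{"dx":0,"dy":0,"dz":0,"twist":0},{"dx":0,"dy":0,"dz":0,"twist":0},{"dx":0,"dy":0,"dz":0,"twist":0}]'
```

```text
clock: 10.88
eef_pos: [0.4066, -0.2282, 0.0219]
ee_rot: [0.692, 0.149, 0.69, -0.15]
contact_force: [-0.4, -0.5, -0.3]
finger_gap: 0.0255
```

```bash
python3 -m crank '[{"dx":0.5,"dy":0,"dz":0,"twist":0},{"dx":0.1,"dy":0,"dz":0,"twist":0},{"dx":0,"dy":0,"dz":0,"twist":0},{"dx":0,"dy":0,"dz":0,"twist":0},{"dx":0,"dy":0,"dz":0,"twist":0},{"dx":0,"dy":0,"dz":0,"twist":0}]'
```

```text
clock: 11.38
eef_pos: [0.4057, -0.2279, 0.0149]
ee_rot: [0.691, 0.15, 0.691, -0.15]
contact_force: [-0.9, 0.3, -0.7]
finger_gap: 0.0255
```

```bash
python3 -m crank '[{"dx":0,"dy":0,"dz":0,"twist":0},{"dx":0,"dy":0,"dz":0,"twist":0},{"dx":0,"dy":0,"dz":0,"twist":0},{"dx":0,"dy":0,"dz":0,"twist":0},{"dx":0,"dy":0,"dz":0,"twist":0}]' 0 40; python3 -m crank '[{"dx":-1,"dy":0,"dz":0,"twist":0},{"dx":-2.5,"dy":0,"dz":0,"twist":0},{"dx":-3.5,"dy":0,"dz":0,"twist":0},{"dx":-1.5,"dy":0,"dz":0,"twist":0},{"dx":0,"dy":0,"dz":0,"twist":0},{"dx":0,"dy":0,"dz":0,"twist":0}]'; python3 look.py w9
```

```text
clock: 11.8
eef_pos: [0.4058, -0.2279, 0.0149]
ee_rot: [0.691, 0.15, 0.691, -0.15]
contact_force: [0.4, -0.6, 0.4]
finger_gap: 0.009
clock: 12.3
eef_pos: [0.4065, -0.2284, 0.1013]
ee_rot: [0.692, 0.149, 0.69, -0.15]
contact_force: [0.2, 0.1, -0.7]
finger_gap: 0.0094
[ 0.4065 -0.2284  0.1013] [-0.68 -0.01  2.06  0.    1.09 -1.83] [-0.001  0.038  0.038  0.001 -0.008 -0.001] 12.3
[[ 0.002  0.414  0.91 ]
 [-0.002  0.91  -0.414]
 [-1.    -0.001  0.003]]
```

View pics/w9.png

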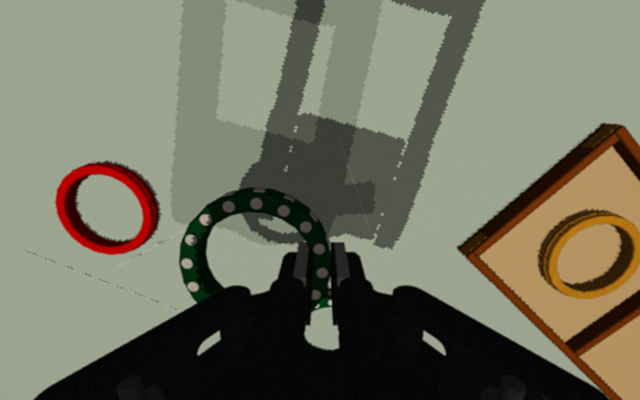

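Run:
```python
from hand import *
im=cv2.imread("pics/w9.png")
hand("w9",.037,.014,.0149,.0325)
cv2.imwrite("pics/w9a.png",cv2.resize(im[170:320,165:365],None,fx=4,fy=4,interpolation=cv2.INTER_CUBIC))
```

```text
-0.004 left 175.8 right 331.6 top 177.2
-0.002 left 176.4 right 331.6 top 181.3
0 left 177.0 right 331.6 top 185.2
0.002 left 177.5 right 331.5 top 189.2
0.004 left 178.1 right 331.5 top 193.1
```

View pics/w9a.png

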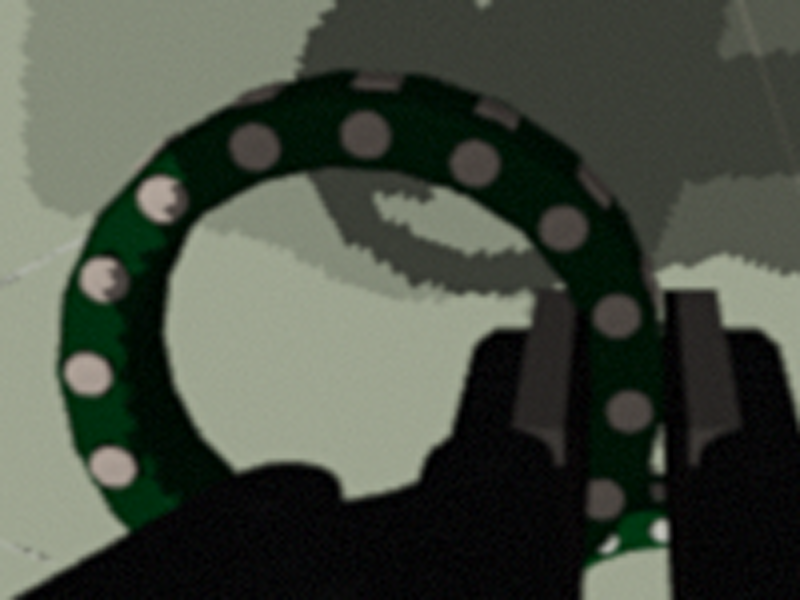

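```bash
python3 -m crank '[{"dx":0,"dy":2.5,"dz":0.3,"twist":0},{"dx":0,"dy":3.7,"dz":0.6,"twist":0},{"dx":0,"dy":3.7,"dz":0.6,"twist":0},{"dx":0,"dy":3.7,"dz":0.6,"twist":0},{"dx":0,"dy":3.7,"dz":0.6,"twist":0},{"dx":0,"dy":3.7,"dz":0.6,"twist":0},{"dx":0,"dy":3.5,"dz":0.5,"twist":0},{"dx":0,"dy":0,"dz":0,"twist":0}]'; python3 -m crank '[{"dx":1,"dy":0,"dz":0,"twist":0},{"dx":2,"dy":0,"dz":0,"twist":0},{"dx":0.8,"dy":0,"dz":0,"twist":0},{"dx":0,"dy":0,"dz":0,"twist":0},{"dx":0,"dy":0,"dz":0,"twist":0},{"dx":0,"dy":0,"dz":0,"twist":0},{"dx":0,"dy":0,"dz":0,"twist":0}]'; python3 look.py w10
```

```text
clock: 13.02
eef_pos: [0.543, -0.0154, 0.0982]
ee_rot: [0.691, 0.149, 0.692, -0.148]
contact_force: [0.1, -0.8, -0.1]
finger_gap: 0.0089
clock: 13.6
eef_pos: [0.5422, -0.0211, 0.0626]
ee_rot: [0.691, 0.15, 0.691, -0.15]
contact_force: [-0.3, 0.1, -0.4]
finger_gap: 0.0091
[ 0.5422 -0.0211  0.0626] [-0.18  0.23  1.88 -0.    1.03 -1.33] [ 0.005 -0.004 -0.002  0.    -0.001  0.   ] 13.6
[[ 0.001  0.415  0.91 ]
 [-0.     0.91  -0.415]
 [-1.     0.     0.001]]
```

View pics/w10.png

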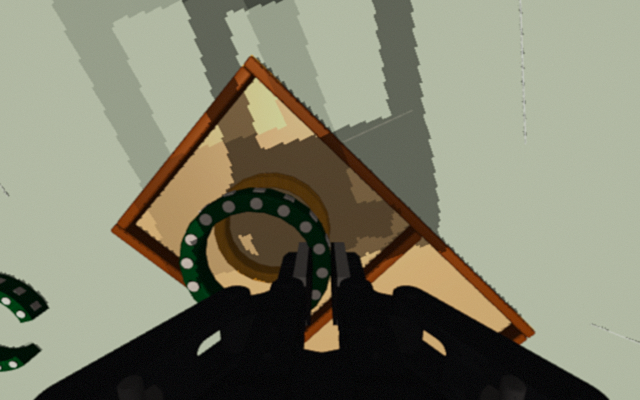

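```bash
python3 -m crank '[{"dx":1.4,"dy":0.06,"dz":0.06,"twist":0},{"dx":1,"dy":0,"dz":0,"twist":0},{"dx":0.2,"dy":0,"dz":0,"twist":0},{"dx":0,"dy":0,"dz":0,"twist":0},{"dx":0,"dy":0,"dz":0,"twist":0},{"dx":0,"dy":0,"dz":0,"twist":0},{"dx":0,"dy":0,"dz":0,"twist":0},{"dx":0,"dy":0,"dz":0,"twist":0}]';python3 look.py w11
```

```text
clock: 14.32
eef_pos: [0.5429, -0.0203, 0.0363]
ee_rot: [0.691, 0.15, 0.691, -0.15]
contact_force: [-0.0, 0.3, 0.0]
finger_gap: 0.009
[ 0.5429 -0.0203  0.0363] [-0.18  0.27  1.89 -0.    0.98 -1.33] [ 0.     0.001  0.001  0.    -0.002 -0.   ] 14.3167
[[ 0.001  0.414  0.91 ]
 [-0.     0.91  -0.414]
 [-1.     0.     0.001]]
```

View pics/w11.png

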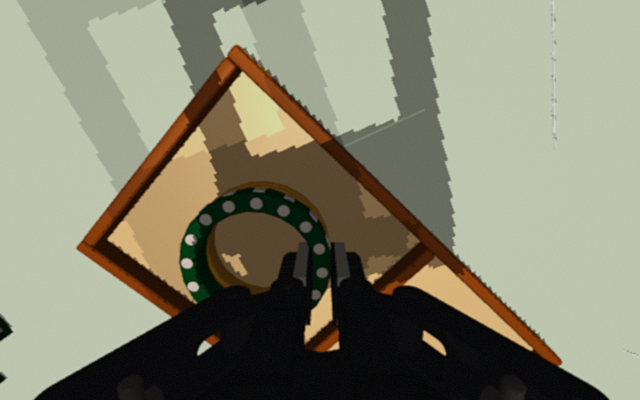

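Well aligned. Now I lower it in 1 mm steps.

```bash
python3 -m crank '[{"dx":0.3,"dy":0,"dz":0,"twist":0},{"dx":0,"dy":0,"dz":0,"twist":0},{"dx":0,"dy":0,"dz":0,"twist":0}]'; python3 -m crank '[{"dx":0.1,"dy":0,"dz":0,"twist":0},{"dx":0,"dy":0,"dz":0,"twist":0},{"dx":0,"dy":0,"dz":0,"twist":0}]'; python3 -m crank '[{"dx":0.1,"dy":0,"dz":0,"twist":0},{"dx":0,"dy":0,"dz":0,"twist":0},{"dx":0,"dy":0,"dz":0,"twist":0}]'
```

```text
clock: 14.62
eef_pos: [0.5423, -0.0201, 0.0326]
ee_rot: [0.691, 0.15, 0.691, -0.15]
contact_force: [0.2, 0.4, -0.9]
finger_gap: 0.0087
clock: 14.87
eef_pos: [0.5426, -0.0202, 0.0318]
ee_rot: [0.691, 0.15, 0.691, -0.15]
contact_force: [0.0, -0.4, -0.1]
finger_gap: 0.0088
clock: 15.12
eef_pos: [0.5428, -0.0202, 0.0312]
ee_rot: [0.691, 0.15, 0.691, -0.15]
contact_force: [-0.4, 1.3, 4.4]
finger_gap: 0.0093
```

```bash
python3 -m crank '[{"dx":0,"dy":0,"dz":0,"twist":0},{"dx":0,"dy":0,"dz":0,"twist":0},{"dx":0,"dy":0,"dz":0,"twist":0},{"dx":0,"dy":0,"dz":0,"twist":0}]' 0.3; python3 -m crank '[{"dx":-1,"dy":0,"dz":0,"twist":0},{"dx":-3,"dy":0,"dz":0,"twist":0},{"dx":-3.5,"dy":0,"dz":0,"twist":0},{"dx":-2.5,"dy":0,"dz":0,"twist":0},{"dx":0,"dy":0,"dz":0,"twist":0},{"dx":0,"dy":0,"dz":0,"twist":0}]';python3 look.py w12;python3 -c "
from h import *
im=cv2.imread('pics/w12.png');cv2.imwrite('pics/w12a.png',im[100:300,150:400].repeat(3,0).repeat(3,1))"
```

```text
clock: 15.45
eef_pos: [0.5423, -0.0202, 0.0306]
ee_rot: [0.691, 0.15, 0.691, -0.15]
contact_force: [-0.3, -0.5, 0.3]
finger_gap: 0.0255
clock: 15.95
eef_pos: [0.5443, -0.0205, 0.1337]
ee_rot: [0.693, 0.15, 0.689, -0.15]
contact_force: [0.1, -0.8, 0.1]
finger_gap: 0.026
[ 0.5443 -0.0205  0.1337] [-0.18  0.13  1.84 -0.    1.16 -1.33] [-0.001  0.042  0.048 -0.001 -0.009 -0.001] 15.95
[[ 0.005  0.414  0.91 ]
 [-0.001  0.91  -0.414]
 [-1.     0.001  0.005]]
```

View pics/w12a.png

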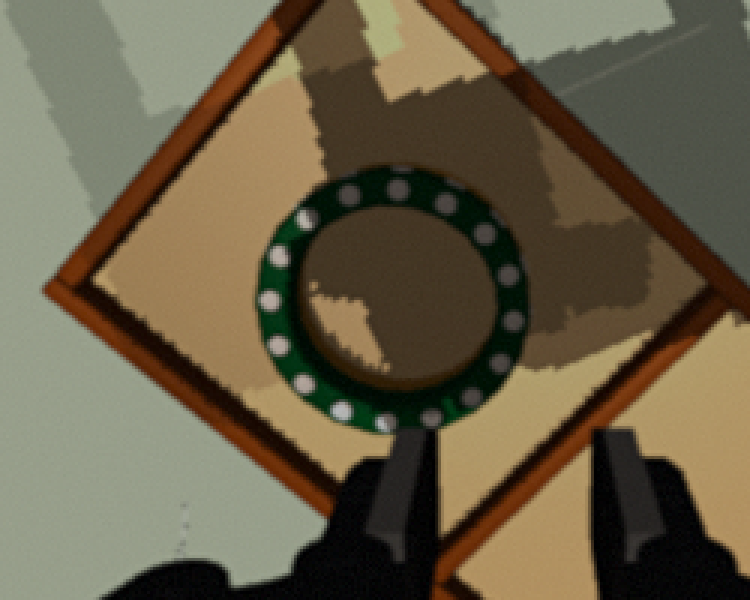

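```bash
python3 -m crank '[{"dx":0.3,"dy":3.05,"dz":-2.1,"twist":0},{"dx":0.3,"dy":3.05,"dz":-2.1,"twist":0},{"dx":0.3,"dy":3.05,"dz":-2.1,"twist":0},{"dx":0.3,"dy":3.05,"dz":-2.1,"twist":0},{"dx":0.3,"dy":3.05,"dz":-2.1,"twist":0},{"dx":0.3,"dy":3.05,"dz":-2.1,"twist":0},{"dx":0.3,"dy":3.05,"dz":-2.1,"twist":0},{"dx":0.3,"dy":3.05,"dz":-2.1,"twist":0}]' 0.26;python3 -m crank '[{"dx":0.3,"dy":3.05,"dz":-2.1,"twist":0},{"dx":0.3,"dy":3.05,"dz":-2.1,"twist":0},{"dx":0.3,"dy":3.05,"dz":-2.1,"twist":0},{"dx":0.3,"dy":3.05,"dz":-2.1,"twist":0},{"dx":0,"dy":0,"dz":0,"twist":0},{"dx":0,"dy":0,"dz":0,"twist":0},{"dx":0,"dy":0,"dz":0,"twist":0}]';python3 look.py w13
```

```text
clock: 16.67
eef_pos: [0.4886, 0.2726, 0.1049]
ee_rot: [0.69, 0.149, 0.692, -0.15]
contact_force: [0.3, -0.2, 0.3]
finger_gap: 0.0222
clock: 17.25
eef_pos: [0.4635, 0.4165, 0.093]
ee_rot: [0.69, 0.148, 0.692, -0.15]
contact_force: [-0.1, 0.5, -0.4]
finger_gap: 0.0221
[0.4635 0.4165 0.093 ] [ 0.61  0.36  1.65 -0.    1.14 -0.54] [-0.027 -0.018  0.007  0.001 -0.    -0.001] 17.25
[[-0.002  0.413  0.911]
 [-0.002  0.911 -0.413]
 [-1.    -0.003 -0.001]]
```

View pics/w13.png

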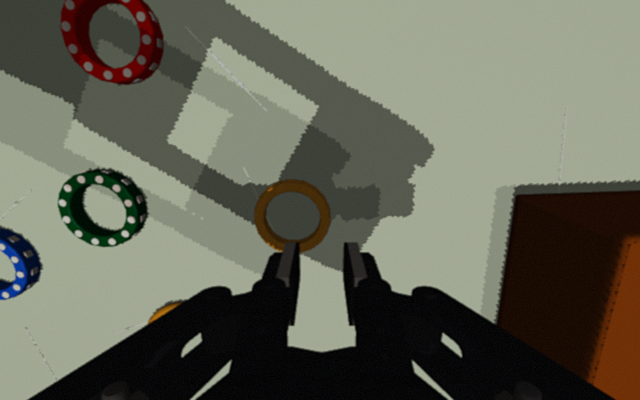

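```bash
python3 -c "
from wf import *
wfit('w13',(293,216),48,BRASS,100,.029,.012)
wfit('w13',(293,216),48,BRASS,100,.029,.012,b=(293,216))
wfit('w13',(103,207),50,GREEN,70,.029,.014)
print(wat('w13',(515,190),.07),wat('w13',(515,190),0))"
```

```text
w13 (293, 216) c [292.  216.7] area 4576.6875 4822 xy [0.4581 0.3942]
w13 (293, 216) c [293 216] area 0 4829 xy [0.4579 0.3951]
w13 (103, 207) c [101.9 207.2] area 5249.6875 5659 xy [0.3933 0.269 ]
[0.47517126 0.52102798 0.07      ] [5.09754586e-01 5.55102805e-01 2.77555756e-17]
```

```bash
python3 -m crank '[{"dx":2.5,"dy":0.26,"dz":0.42,"twist":0},{"dx":2.7,"dy":0,"dz":0,"twist":0},{"dx":1.6,"dy":0,"dz":0,"twist":0},{"dx":0.4,"dy":0,"dz":0,"twist":0},{"dx":0,"dy":0,"dz":0,"twist":0},{"dx":0,"dy":0,"dz":0,"twist":0},{"dx":0,"dy":0,"dz":0,"twist":0},{"dx":0,"dy":0,"dz":0,"twist":0}]';python3 look.py w14
```

```text
clock: 17.97
eef_pos: [0.4708, 0.4185, 0.0247]
ee_rot: [0.692, 0.151, 0.69, -0.149]
contact_force: [-0.1, -0.3, 0.7]
finger_gap: 0.022
[0.4708 0.4185 0.0247] [ 0.6   0.47  1.66 -0.    1.02 -0.54] [0.003 0.002 0.002 0.002 0.    0.001] 17.9667
[[ 0.003  0.414  0.91 ]
 [ 0.002  0.91  -0.414]
 [-1.     0.003  0.002]]
```

View pics/w14.png

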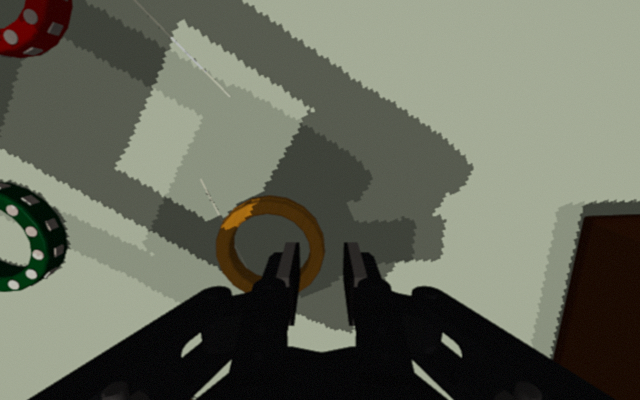

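```bash
python3 -m crank '[{"dx":0,"dy":-0.2,"dz":-0.16,"twist":0},{"dx":0,"dy":0,"dz":0,"twist":0},{"dx":0,"dy":0,"dz":0,"twist":0}]' && python3 -m crank '[{"dx":0.5,"dy":0,"dz":0,"twist":0},{"dx":0.4,"dy":0,"dz":0,"twist":0},{"dx":0,"dy":0,"dz":0,"twist":0},{"dx":0,"dy":0,"dz":0,"twist":0},{"dx":0,"dy":0,"dz":0,"twist":0}]'; python3 -c "
from hand import *
hand('w14',.029,.012,.0247,.025)"
```

```text
clock: 18.27
eef_pos: [0.4671, 0.4169, 0.0231]
ee_rot: [0.691, 0.15, 0.691, -0.15]
contact_force: [0.4, -0.2, -0.6]
finger_gap: 0.0222
clock: 18.68
eef_pos: [0.4671, 0.4167, 0.0135]
ee_rot: [0.691, 0.15, 0.691, -0.15]
contact_force: [-0.1, 0.1, 0.8]
finger_gap: 0.0225
-0.004 left 216.8 right 329.9 top 188.4
-0.002 left 217.2 right 329.9 top 192.1
0 left 217.6 right 329.9 top 195.8
0.002 left 218.0 right 329.8 top 199.4
0.004 left 218.3 right 329.8 top 203.0
```

```bash
python3 -m crank '[{"dx":0,"dy":0,"dz":0,"twist":0},{"dx":0,"dy":0,"dz":0,"twist":0},{"dx":0,"dy":0,"dz":0,"twist":0},{"dx":0,"dy":0,"dz":0,"twist":0},{"dx":0,"dy":0,"dz":0,"twist":0}]' 0 50; python3 -m crank '[{"dx":-1,"dy":0,"dz":0,"twist":0},{"dx":-2.5,"dy":0,"dz":0,"twist":0},{"dx":-3.5,"dy":0,"dz":0,"twist":0},{"dx":-1.5,"dy":0,"dz":0,"twist":0},{"dx":0,"dy":0,"dz":0,"twist":0},{"dx":0,"dy":0,"dz":0,"twist":0}]'; python3 look.py w15; python3 -c "
from hand import *
hand('w15',.029,.012,.0135,.025)
im=cv2.imread('pics/w15.png')
cv2.imwrite('pics/w15a.png',cv2.resize(im[170:320,165:365],None,fx=4,fy=4,interpolation=cv2.INTER_CUBIC))"
```

```text
clock: 19.1
eef_pos: [0.4673, 0.4168, 0.0139]
ee_rot: [0.691, 0.15, 0.691, -0.15]
contact_force: [0.2, -0.8, 0.1]
finger_gap: 0.0079
clock: 19.6
eef_pos: [0.468, 0.4174, 0.1006]
ee_rot: [0.692, 0.151, 0.69, -0.149]
contact_force: [0.0, 0.3, -2.0]
finger_gap: 0.0079
[0.468  0.4174 0.1006] [ 0.6   0.36  1.64  0.    1.14 -0.54] [-0.002  0.039  0.04   0.    -0.003 -0.001] 19.6
[[ 0.003  0.414  0.91 ]
 [ 0.002  0.91  -0.414]
 [-1.     0.003  0.002]]
-0.004 left 209.1 right 330.5 top 193.9
-0.002 left 209.6 right 330.5 top 197.8
0 left 210.0 right 330.5 top 201.7
0.002 left 210.4 right 330.5 top 205.6
0.004 left 210.9 right 330.4 top 209.4
```

View pics/w15a.png

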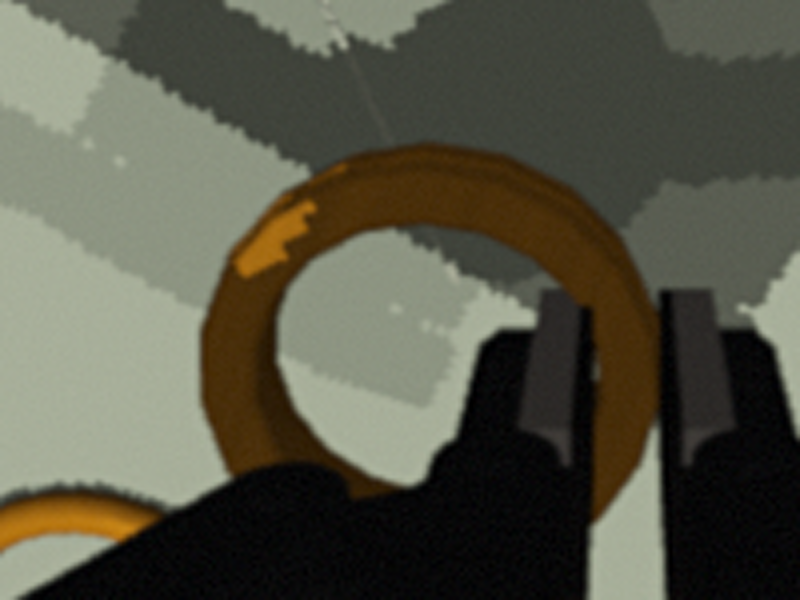

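```bash
python3 -m crank '[{"dx":0,"dy":-1.2,"dz":1.4,"twist":0},{"dx":0,"dy":-2.4,"dz":2.8,"twist":0},{"dx":0,"dy":-2.4,"dz":2.8,"twist":0},{"dx":0,"dy":-2.4,"dz":2.8,"twist":0},{"dx":0,"dy":-2.4,"dz":2.8,"twist":0},{"dx":0,"dy":-2.4,"dz":2.8,"twist":0},{"dx":0,"dy":-2.4,"dz":2.8,"twist":0},{"dx":0,"dy":-2.4,"dz":2.8,"twist":0}]';python3 -m crank '[{"dx":0,"dy":-2.4,"dz":2.8,"twist":0},{"dx":0,"dy":-2.4,"dz":2.8,"twist":0},{"dx":0,"dy":-2.4,"dz":2.8,"twist":0},{"dx":0,"dy":-2.4,"dz":2.8,"twist":0},{"dx":0,"dy":-1.2,"dz":1.4,"twist":0},{"dx":0,"dy":0,"dz":0,"twist":0},{"dx":0,"dy":0,"dz":0,"twist":0},{"dx":0,"dy":0,"dz":0,"twist":0}]';python3 look.py w16
```

```text
clock: 20.32
eef_pos: [0.5826, 0.164, 0.0964]
ee_rot: [0.69, 0.149, 0.692, -0.15]
contact_force: [0.0, 0.4, -1.1]
finger_gap: 0.0077
clock: 20.98
eef_pos: [0.6524, 0.0166, 0.0972]
ee_rot: [0.69, 0.15, 0.692, -0.15]
contact_force: [0.4, 0.6, -0.7]
finger_gap: 0.0077
[0.6524 0.0166 0.0972] [-0.1   0.42  1.56  0.    1.16 -1.24] [ 0.021 -0.013  0.004 -0.002 -0.001 -0.001] 20.9833
[[-0.003  0.414  0.91 ]
 [ 0.001  0.91  -0.414]
 [-1.    -0.    -0.003]]
```

View pics/w16.png

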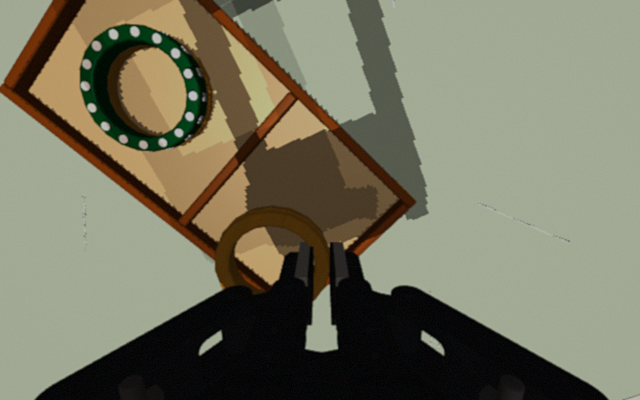

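```bash
python3 -c "
from h import *
from tray import corners
c=corners([.5804,-.0295,.3878],.017);print(c[3],wat('w16',(415,202),.017))
f=wproj('w16');th=.3878;X=np.array([np.cos(th),np.sin(th)]);Y=np.array([-X[1],X[0]]);o=np.array([.5804,-.0295])+X*(.0695-.0555)
print([f(np.r_[o+Y*s,.017]).round(1) for s in(.069,-.069)])"
python3 -m crank '[{"dx":2.5,"dy":0.38,"dz":-0.08,"twist":0},{"dx":2.5,"dy":0,"dz":0,"twist":0},{"dx":1.2,"dy":0,"dz":0,"twist":0},{"dx":0.4,"dy":0,"dz":0,"twist":0},{"dx":0,"dy":0,"dz":0,"twist":0},{"dx":0,"dy":0,"dz":0,"twist":0},{"dx":0,"dy":0,"dz":0,"twist":0},{"dx":0,"dy":0,"dz":0,"twist":0}]';python3 look.py w17
```

```text
[0.67326547 0.0829689  0.017     ] [0.67149852 0.08157772 0.017     ]
[array([300.1,  87.4]), array([175.1, 231.7])]
clock: 21.7
eef_pos: [0.656, 0.0193, 0.0346]
ee_rot: [0.692, 0.15, 0.69, -0.15]
contact_force: [0.1, -0.3, -0.4]
finger_gap: 0.0077
[0.656  0.0193 0.0346] [-0.09  0.5   1.58  0.    1.06 -1.23] [-0.004  0.003  0.005  0.002 -0.001 -0.001] 21.7
[[ 0.003  0.414  0.91 ]
 [-0.     0.91  -0.414]
 [-1.     0.001  0.003]]
```

View pics/w17.png

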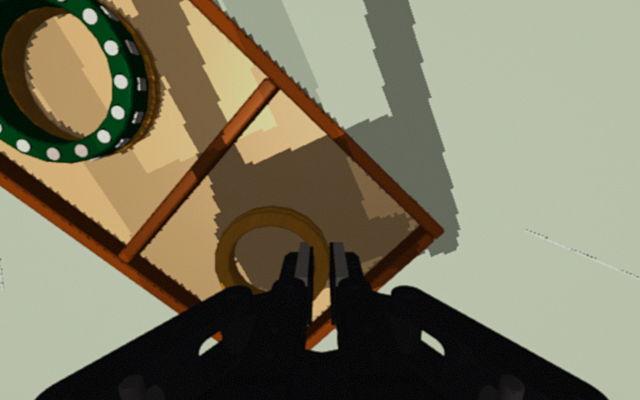

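```bash
python3 -m crank '[{"dx":0.5,"dy":0,"dz":-0.2,"twist":0},{"dx":0.5,"dy":0,"dz":0,"twist":0},{"dx":0.3,"dy":0,"dz":0,"twist":0},{"dx":0,"dy":0,"dz":0,"twist":0},{"dx":0,"dy":0,"dz":0,"twist":0},{"dx":0,"dy":0,"dz":0,"twist":0}]';python3 -m crank '[{"dx":0.1,"dy":0,"dz":0,"twist":0},{"dx":0,"dy":0,"dz":0,"twist":0},{"dx":0,"dy":0,"dz":0,"twist":0}]'
```

```text
clock: 22.25
eef_pos: [0.6528, 0.0201, 0.0196]
ee_rot: [0.691, 0.15, 0.691, -0.15]
contact_force: [-0.4, -0.0, -1.0]
finger_gap: 0.0077
clock: 22.5
eef_pos: [0.653, 0.0201, 0.0189]
ee_rot: [0.691, 0.15, 0.691, -0.15]
contact_force: [0.9, 0.0, -0.1]
finger_gap: 0.0077
```

```bash
python3 -m crank '[{"dx":0.1,"dy":0,"dz":0,"twist":0},{"dx":0,"dy":0,"dz":0,"twist":0},{"dx":0,"dy":0,"dz":0,"twist":0}]'; python3 -m crank '[{"dx":0.05,"dy":0,"dz":0,"twist":0},{"dx":0,"dy":0,"dz":0,"twist":0},{"dx":0,"dy":0,"dz":0,"twist":0}]'
```

```text
clock: 22.75
eef_pos: [0.6532, 0.0201, 0.0185]
ee_rot: [0.691, 0.15, 0.691, -0.15]
contact_force: [-1.7, -0.1, 4.7]
finger_gap: 0.0078
clock: 23.0
eef_pos: [0.6532, 0.0201, 0.0184]
ee_rot: [0.691, 0.15, 0.691, -0.15]
contact_force: [-4.0, 0.3, 8.8]
finger_gap: 0.0077
```

```bash
python3 -m crank '[{"dx":-0.08,"dy":0,"dz":0,"twist":0},{"dx":0,"dy":0,"dz":0,"twist":0}]'; python3 -m crank '[{"dx":0,"dy":0,"dz":0,"twist":0},{"dx":0,"dy":0,"dz":0,"twist":0},{"dx":0,"dy":0,"dz":0,"twist":0},{"dx":0,"dy":0,"dz":0,"twist":0}]' 0.26; python3 -m crank '[{"dx":-1,"dy":0,"dz":0,"twist":0},{"dx":-3,"dy":0,"dz":0,"twist":0},{"dx":-3.5,"dy":0,"dz":0,"twist":0},{"dx":-1.5,"dy":0,"dz":0,"twist":0},{"dx":0,"dy":0,"dz":0,"twist":0},{"dx":0,"dy":0,"dz":0,"twist":0}]';python3 look.py w18
```

```text
clock: 23.17
eef_pos: [0.6532, 0.0201, 0.0185]
ee_rot: [0.691, 0.15, 0.691, -0.15]
contact_force: [-2.3, 0.4, 4.9]
finger_gap: 0.0079
clock: 23.5
eef_pos: [0.6527, 0.0201, 0.0177]
ee_rot: [0.691, 0.15, 0.691, -0.15]
contact_force: [-0.4, -0.1, 0.8]
finger_gap: 0.0225
clock: 24.0
eef_pos: [0.6541, 0.02, 0.1104]
ee_rot: [0.692, 0.15, 0.69, -0.15]
contact_force: [-0.3, -1.0, -0.6]
finger_gap: 0.0221
[0.6541 0.02   0.1104] [-0.09  0.4   1.56 -0.    1.18 -1.23] [ 0.001  0.04   0.043 -0.001 -0.004  0.   ] 24.0
[[ 0.004  0.414  0.91 ]
 [-0.     0.91  -0.414]
 [-1.     0.001  0.004]]
```

View pics/w18.png

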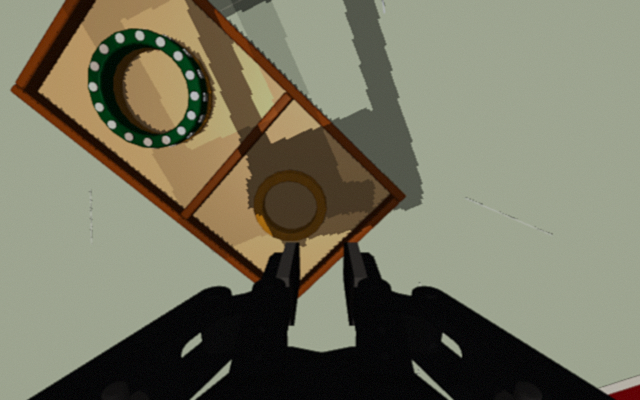

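```bash
python3 -c "
from wf import *
wfit('w18',(290,206),48,BRASS,100,.029,.012,z=.005,b=(290,206.3))
for uv in[(405,196),(293,94),(184,216),(300,297)]: print(wat('w18',uv,.017).round(4))
"
```

```text
w18 (290, 206) c [290.  206.3] area 0 4419 xy [ 0.6442 -0.0026]
[0.6714 0.0818 0.017 ]
[0.5702 0.0364 0.017 ]
[ 0.6154 -0.0797  0.017 ]
[ 0.7179 -0.0291  0.017 ]
```

```bash
python3 -m crank '[{"dx":0,"dy":1.43,"dz":-3.4,"twist":0},{"dx":0.3,"dy":1.43,"dz":-3.4,"twist":0},{"dx":0.3,"dy":1.43,"dz":-3.4,"twist":0},{"dx":0.3,"dy":1.43,"dz":-3.4,"twist":0},{"dx":0.3,"dy":1.43,"dz":-3.4,"twist":0},{"dx":0.3,"dy":1.43,"dz":-3.4,"twist":0},{"dx":0.3,"dy":1.43,"dz":-3.4,"twist":0},{"dx":0.3,"dy":1.43,"dz":-3.4,"twist":0}]';python3 -m crank '[{"dx":0.3,"dy":1.43,"dz":-3.4,"twist":0},{"dx":0.3,"dy":1.43,"dz":-3.4,"twist":0},{"dx":0,"dy":0,"dz":0,"twist":0},{"dx":0,"dy":0,"dz":0,"twist":0},{"dx":0,"dy":0,"dz":0,"twist":0},{"dx":0,"dy":0,"dz":0,"twist":0}]';python3 look.py w19
```

```text
clock: 24.72
eef_pos: [0.4498, 0.2373, 0.0852]
ee_rot: [0.69, 0.149, 0.692, -0.15]
contact_force: [1.1, 0.6, 0.5]
finger_gap: 0.0222
clock: 25.22
eef_pos: [0.403, 0.2902, 0.0806]
ee_rot: [0.691, 0.15, 0.691, -0.15]
contact_force: [-0.4, 0.1, 0.8]
finger_gap: 0.022
[0.403  0.2902 0.0806] [ 0.47  0.1   1.99 -0.    1.05 -0.68] [-0.013 -0.003 -0.007  0.001  0.001  0.004] 25.2167
[[-0.001  0.415  0.91 ]
 [-0.001  0.91  -0.415]
 [-1.    -0.001 -0.   ]]
```

View pics/w19.png

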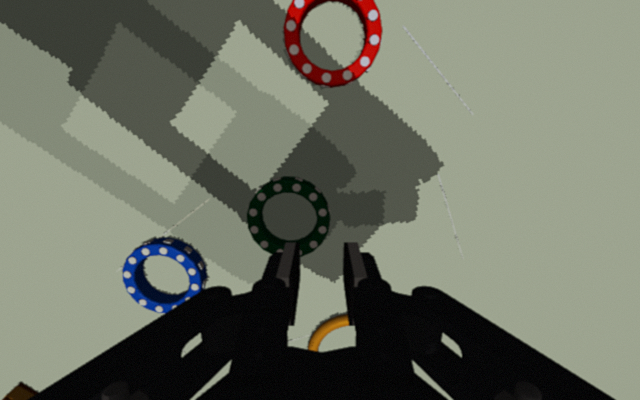

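```bash
python3 -c "
from wf import *
wfit('w19',(288,215),48,GREEN,100,.029,.014)
wfit('w19',(288,215),48,GREEN,100,.029,.014,b=(288.5,215.5))
"
```

```text
w19 (288, 215) c [288.1 218.8] area 5398.1875 5551 xy [0.3942 0.2682]
w19 (288, 215) c [288.5 215.5] area 0 5588 xy [0.3922 0.2695]
```

```bash
python3 -m crank '[{"dx":2,"dy":0.11,"dz":-0.1,"twist":0},{"dx":2.2,"dy":0,"dz":0,"twist":0},{"dx":1.3,"dy":0,"dz":0,"twist":0},{"dx":0.3,"dy":0,"dz":0,"twist":0},{"dx":0,"dy":0,"dz":0,"twist":0},{"dx":0,"dy":0,"dz":0,"twist":0},{"dx":0,"dy":0,"dz":0,"twist":0},{"dx":0,"dy":0,"dz":0,"twist":0}]';python3 look.py w20
```

```text
clock: 25.93
eef_pos: [0.4033, 0.2928, 0.0243]
ee_rot: [0.692, 0.15, 0.69, -0.149]
contact_force: [-0.4, -0.1, 1.0]
finger_gap: 0.0224
[0.4033 0.2928 0.0243] [ 0.47  0.2   2.01 -0.    0.93 -0.67] [ 0.003 -0.001  0.004  0.001 -0.002 -0.   ] 25.9333
[[ 0.002  0.414  0.91 ]
 [ 0.001  0.91  -0.414]
 [-1.     0.002  0.001]]
```

View pics/w20.png

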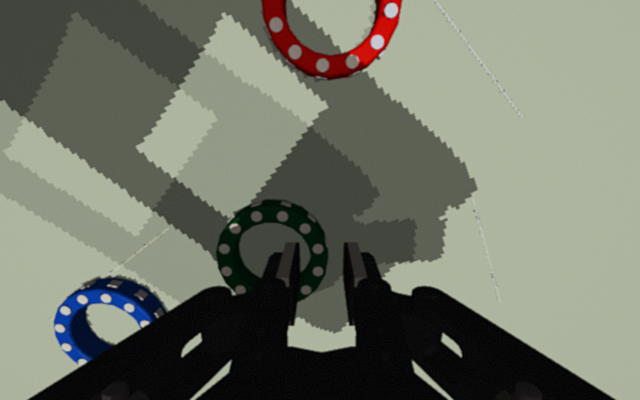

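```bash
python3 -m crank '[{"dx":0,"dy":-0.12,"dz":0,"twist":0},{"dx":0,"dy":0,"dz":0,"twist":0},{"dx":0.4,"dy":0,"dz":0,"twist":0},{"dx":0.4,"dy":0,"dz":0,"twist":0},{"dx":0.05,"dy":0,"dz":0,"twist":0},{"dx":0,"dy":0,"dz":0,"twist":0},{"dx":0,"dy":0,"dz":0,"twist":0},{"dx":0,"dy":0,"dz":0,"twist":0}]'
```

```text
clock: 26.65
eef_pos: [0.4017, 0.2914, 0.0146]
ee_rot: [0.691, 0.15, 0.691, -0.15]
contact_force: [-0.1, -0.4, 0.8]
finger_gap: 0.0222
```

```bash
python3 -m crank '[{"dx":0,"dy":0,"dz":0,"twist":0},{"dx":0,"dy":0,"dz":0,"twist":0},{"dx":0,"dy":0,"dz":0,"twist":0},{"dx":0,"dy":0,"dz":0,"twist":0},{"dx":0,"dy":0,"dz":0,"twist":0}]' 0 40; python3 -m crank '[{"dx":-1,"dy":0,"dz":0,"twist":0},{"dx":-2.5,"dy":0,"dz":0,"twist":0},{"dx":-3.5,"dy":0,"dz":0,"twist":0},{"dx":-1.5,"dy":0,"dz":0,"twist":0},{"dx":0,"dy":0,"dz":0,"twist":0},{"dx":0,"dy":0,"dz":0,"twist":0}]'; python3 look.py w21; python3 -c "
from hand import *
hand('w21',.029,.014,.0146,.0245)
im=cv2.imread('pics/w21.png')
cv2.imwrite('pics/w21a.png',cv2.resize(im[170:320,165:365],None,fx=4,fy=4,interpolation=cv2.INTER_CUBIC))"
```

```text
clock: 27.07
eef_pos: [0.4017, 0.2914, 0.0147]
ee_rot: [0.691, 0.15, 0.691, -0.15]
contact_force: [0.8, 0.1, -0.4]
finger_gap: 0.0102
clock: 27.57
eef_pos: [0.4026, 0.2919, 0.1012]
ee_rot: [0.692, 0.15, 0.69, -0.149]
contact_force: [-0.5, 0.8, -0.7]
finger_gap: 0.0099
[0.4026 0.2919 0.1012] [ 0.47  0.07  1.98  0.    1.09 -0.68] [ 0.001  0.039  0.037  0.    -0.008 -0.001] 27.5667
[[ 0.003  0.414  0.91 ]
 [ 0.001  0.91  -0.414]
 [-1.     0.003  0.002]]
-0.004 left 209.5 right 331.7 top 193.3
-0.002 left 210.0 right 331.6 top 197.2
0 left 210.4 right 331.6 top 201.1
0.002 left 210.8 right 331.5 top 204.9
0.004 left 211.3 right 331.5 top 208.8
```

View pics/w21a.png

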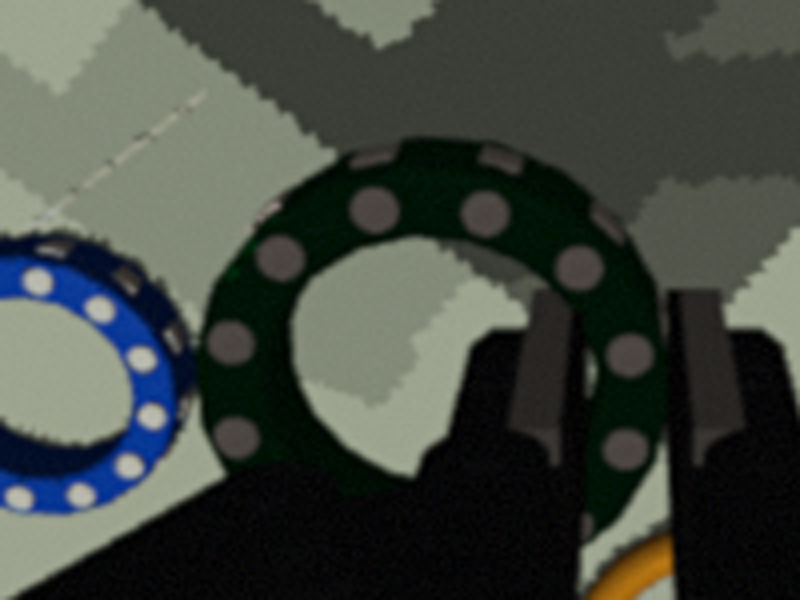

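```bash
python3 -m crank '[{"dx":0,"dy":-0.7,"dz":1.7,"twist":0},{"dx":0,"dy":-1.45,"dz":3.4,"twist":0},{"dx":0,"dy":-1.45,"dz":3.4,"twist":0},{"dx":0,"dy":-1.45,"dz":3.4,"twist":0},{"dx":0,"dy":-1.45,"dz":3.4,"twist":0},{"dx":0,"dy":-1.45,"dz":3.4,"twist":0},{"dx":0,"dy":-1.45,"dz":3.4,"twist":0},{"dx":0,"dy":-1.45,"dz":3.4,"twist":0}]';python3 -m crank '[{"dx":0,"dy":-1.45,"dz":3.4,"twist":0},{"dx":0,"dy":-1.45,"dz":3.4,"twist":0},{"dx":0,"dy":-0.7,"dz":1.7,"twist":0},{"dx":0,"dy":0,"dz":0,"twist":0},{"dx":0,"dy":0,"dz":0,"twist":0},{"dx":0,"dy":0,"dz":0,"twist":0}]'; python3 -m crank '[{"dx":2,"dy":0,"dz":0,"twist":0},{"dx":1.5,"dy":0,"dz":0,"twist":0},{"dx":0.5,"dy":0,"dz":0,"twist":0},{"dx":0,"dy":0,"dz":0,"twist":0},{"dx":0,"dy":0,"dz":0,"twist":0},{"dx":0,"dy":0,"dz":0,"twist":0},{"dx":0,"dy":0,"dz":0,"twist":0}]'; python3 look.py w22
```

```text
clock: 28.28
eef_pos: [0.5883, 0.0854, 0.0973]
ee_rot: [0.69, 0.15, 0.692, -0.15]
contact_force: [1.1, 1.3, 0.5]
finger_gap: 0.0099
clock: 28.78
eef_pos: [0.6495, 0.0197, 0.0976]
ee_rot: [0.69, 0.15, 0.692, -0.15]
contact_force: [-0.9, 0.0, -0.9]
finger_gap: 0.0096
clock: 29.37
eef_pos: [0.6521, 0.0192, 0.0607]
ee_rot: [0.692, 0.15, 0.69, -0.15]
contact_force: [-0.4, 0.1, -0.3]
finger_gap: 0.0096
[0.6521 0.0192 0.0607] [-0.09  0.46  1.58  0.    1.1  -1.24] [-0.004 -0.001 -0.001 -0.002  0.    -0.001] 29.3667
[[ 0.002  0.414  0.91 ]
 [-0.     0.91  -0.414]
 [-1.     0.001  0.002]]
```

View pics/w22.png

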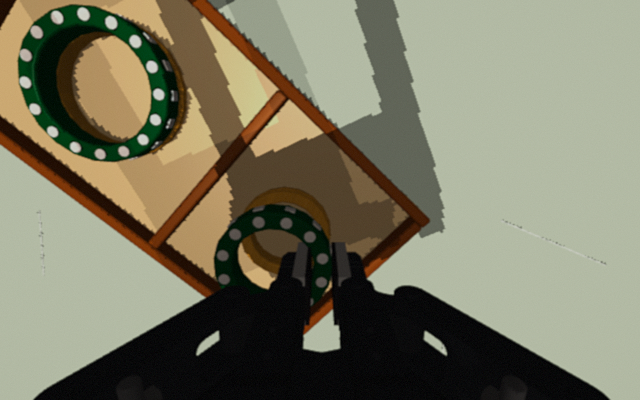

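Target (.6531, .0192). I add about 1 mm along x and lower to about 0.035.

```bash
python3 -m crank '[{"dx":1.4,"dy":0.04,"dz":0.09,"twist":0},{"dx":0.9,"dy":0,"dz":0,"twist":0},{"dx":0.2,"dy":0,"dz":0,"twist":0},{"dx":0,"dy":0,"dz":0,"twist":0},{"dx":0,"dy":0,"dz":0,"twist":0},{"dx":0,"dy":0,"dz":0,"twist":0},{"dx":0,"dy":0,"dz":0,"twist":0},{"dx":0,"dy":0,"dz":0,"twist":0}]';python3 look.py w23
```

```text
clock: 30.08
eef_pos: [0.6527, 0.019, 0.0351]
ee_rot: [0.691, 0.15, 0.691, -0.15]
contact_force: [0.5, -0.3, 0.6]
finger_gap: 0.0098
[0.6527 0.019  0.0351] [-0.09  0.5   1.59 -0.    1.06 -1.24] [ 0.001 -0.001 -0.002  0.001 -0.001  0.001] 30.0833
[[ 0.001  0.414  0.91 ]
 [-0.     0.91  -0.414]
 [-1.     0.     0.001]]
```

View pics/w23.png

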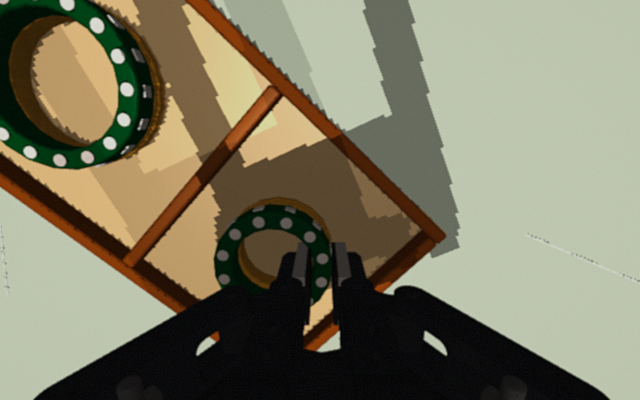

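```bash
python3 -m crank '[{"dx":0.25,"dy":0.02,"dz":0.02,"twist":0},{"dx":0,"dy":0,"dz":0,"twist":0},{"dx":0,"dy":0,"dz":0,"twist":0},{"dx":0,"dy":0,"dz":0,"twist":0}]'; python3 -m crank '[{"dx":0.1,"dy":0,"dz":0,"twist":0},{"dx":0,"dy":0,"dz":0,"twist":0},{"dx":0,"dy":0,"dz":0,"twist":0}]'; python3 -m crank '[{"dx":0.1,"dy":0,"dz":0,"twist":0},{"dx":0,"dy":0,"dz":0,"twist":0},{"dx":0,"dy":0,"dz":0,"twist":0}]'
```

```text
clock: 30.47
eef_pos: [0.6525, 0.0192, 0.032]
ee_rot: [0.691, 0.15, 0.691, -0.15]
contact_force: [0.1, -0.3, -0.0]
finger_gap: 0.0099
clock: 30.72
eef_pos: [0.6527, 0.0192, 0.0313]
ee_rot: [0.691, 0.15, 0.691, -0.15]
contact_force: [-0.0, 0.1, 0.8]
finger_gap: 0.0099
clock: 30.97
eef_pos: [0.6529, 0.0192, 0.0309]
ee_rot: [0.691, 0.15, 0.691, -0.15]
contact_force: [-1.9, 1.0, 4.6]
finger_gap: 0.0102
```

Contact is at the expected height, so I release, retreat and check.

```bash
python3 -m crank '[{"dx":0,"dy":0,"dz":0,"twist":0},{"dx":0,"dy":0,"dz":0,"twist":0},{"dx":0,"dy":0,"dz":0,"twist":0},{"dx":0,"dy":0,"dz":0,"twist":0}]' 0.26; python3 -m crank '[{"dx":-1,"dy":0,"dz":0,"twist":0},{"dx":-3,"dy":0,"dz":0,"twist":0},{"dx":-3.5,"dy":0,"dz":0,"twist":0},{"dx":-3.5,"dy":0,"dz":0,"twist":0},{"dx":-3,"dy":0,"dz":0,"twist":0},{"dx":0,"dy":0,"dz":3,"twist":0},{"dx":0,"dy":0,"dz":2,"twist":0},{"dx":0,"dy":0,"dz":0,"twist":0}]';python3 look.py w24;python3 -c "
from h import *
t=snapshot('top');s=snapshot('scene');cv2.imwrite('pics/topE.png',t);cv2.imwrite('pics/sceneE.png',s)
a=cv2.resize(t[115:240,270:375],None,fx=4,fy=4,interpolation=cv2.INTER_CUBIC);b=cv2.resize(s[190:250,290:395],None,fx=4,fy=4,interpolation=cv2.INTER_CUBIC)
cv2.imwrite('pics/E.png',np.vstack([a[:,:420],b[:60*4,:420]])[:740]) 
cv2.imwrite('pics/E1.png',a);cv2.imwrite('pics/E2.png',cv2.resize(s[190:250,290:395],None,fx=7,fy=7,interpolation=cv2.INTER_CUBIC))"
```

```text
clock: 31.3
eef_pos: [0.6523, 0.0192, 0.0297]
ee_rot: [0.691, 0.15, 0.691, -0.15]
contact_force: [0.4, -0.4, -0.8]
finger_gap: 0.022
clock: 31.97
eef_pos: [0.7011, -0.0034, 0.1724]
ee_rot: [0.693, 0.15, 0.689, -0.15]
contact_force: [-0.2, -0.4, 0.6]
finger_gap: 0.0222
[ 0.7011 -0.0034  0.1724] [-0.12  0.45  1.38 -0.    1.31 -1.26] [ 0.017 -0.015  0.081  0.011  0.01   0.013] 31.9667
[[ 0.005  0.415  0.91 ]
 [-0.001  0.91  -0.415]
 [-1.     0.001  0.005]]
```

View pics/w24.png

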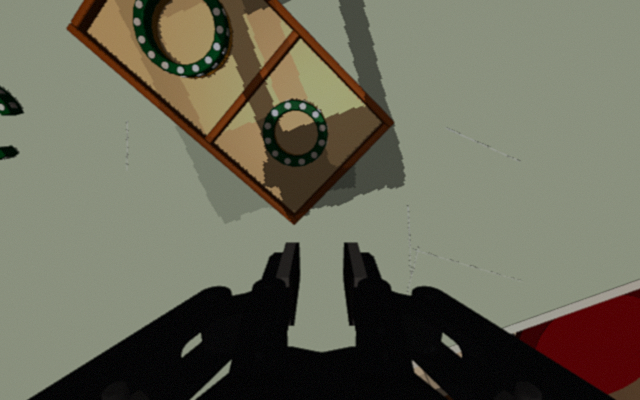

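View pics/E1.png

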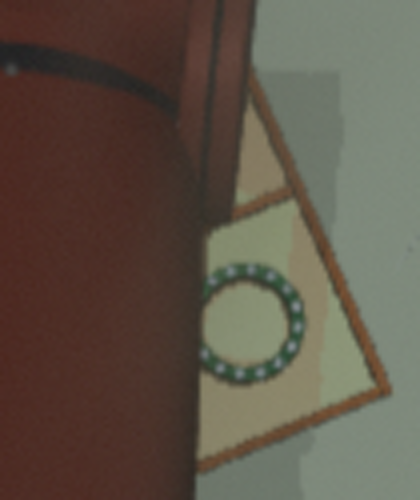

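View pics/E2.png

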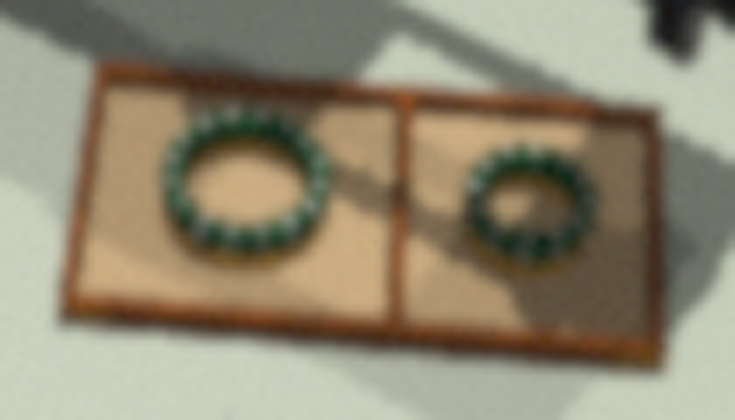

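Both stacks look square and central: the small one is at (295,132) in the wrist view, and in the scene view brass shows evenly under both lacs. One numeric check before handing in.

```bash
python3 -c "
from wf import *
wfit('w24',(295,132),38,GREEN,70,.029,.014,z=.017)
wfit('w12',(282,200),50,GREEN,70,.037,.014,z=.017)
for uv in[(391,124),(295,222),(300,36),(210,139)]: print(wat('w24',uv,.017).round(4))
im=cv2.imread('pics/topE.png');o=cv2.imread('pics/top0.png')
for n,uv in dict(brk=(418,203),red=(466,271),lk=(466,223),cone=(485,150),ruby=(164,140),cuff=(208,202),blue=(246,250)).items():
  x,y=uv;print(n,np.abs(im[y-20:y+20,x-20:x+20].astype(int)-o[y-20:y+20,x-20:x+20]).mean().round(1))
print(bot.close_job())"
```

```text
w24 (295, 132) c [294.7 132.7] area 3329.4375 3559 xy [ 0.6434 -0.0028]
w12 (282, 200) c [280.9 200.7] area 6339.4375 6653 xy [ 0.53   -0.0501]
[0.6724 0.079  0.017 ]
[ 0.7213 -0.0418  0.017 ]
[0.5734 0.035  0.017 ]
[ 0.6156 -0.0773  0.017 ]
brk 28.7
red 28.3
lk 38.1
cone 14.4
ruby 22.7
cuff 34.7
blue 43.6
the job is handed in; nothing more can be done
None
```

Both stacks are packed in the tray, brass underneath, in the order asked, and the job is handed in. The last clock reading before the final pictures was 32 s. Each ring was lowered until the wrist force showed 5–12 N of contact and only then released; nothing was dropped.

| Stack | Lac centre (m) | Kada centre (m) | Compartment centre (m) |
|---|---|---|---|
| Large | (0.530, -0.050) | (0.5295, -0.049) | (0.529, -0.0505) |
| Small | (0.643, -0.003) | (0.644, -0.003) | (0.645, -0.003) |

Each lac came to rest within about 1 mm of the height expected for lying flat on its kada. The last wrist and scene pictures show both stacks square and central.

**Checks that failed or disagreed:**
- **Items left alone:** I compared the top view before and after to check that they had not moved. It was inconclusive, because the numbers were large everywhere, probably from the arm and a change in lighting. The arm never went near the cone, ruby stack, cuff or broken lac, and I saw no contact force on the way past any of them.
- **Ring size in the wrist camera:** held rings looked about 4% smaller than the model predicts. Either the camera calibration is slightly off or the rings drooped a little in the grip; it did not affect where they ended up.
- **Final overview:** I hit the picture limit, so I never viewed the last full top picture.

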